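# Lock the fork on the rotisserie spit

## Robot

A 6-joint arm with a two-finger parallel gripper is mounted at the origin on the work surface. World frame = base frame: x ahead of the robot, y to its left, z up, the work surface at z = 0. Lengths are in m, angles in rad, forces in N, time in s.
With the tool pointing down it reaches from about 0.25 to 0.775 m from the base axis. Payload 8.9 kg.
Tool frame: the origin (TCP) lies midway between the tips of the shut fingers; the grasp point (between the pads) lies 19 mm behind it (tcp_to_grasp is the distance from the TCP to the grasp point, in m); z points along the fingers, y is the direction in which the jaws open and shut (so a half turn about z gives the same grasp; the last joint's range is limited). The gripper opens to 85 mm and grips with 20 to 120 N. Pads are 22 mm wide; open, the fingers measure 114 mm over their backs; the gripper's body (76 mm by 85 mm) begins 54 mm behind the grasp point. The pads swing forward as they close: fully open they stand 13 mm farther back than shut.
Start: joints at [-1.465, 0.291, -0.153, 1.127, 0, 1.431], TCP at [0.127, -0.509, 0.231] pointing down, gripper open.
Joint ranges: [-2.52, 2.52], [-0.91, 1.74], [-1.3, 1.37], [-1.96, 2.02], [-1.52, 1.47], [-3.14, 3.14]. Speed limits (rad/s): [2.22, 2.22, 2.79, 3.14, 3.14, 3.14].

## Interface

Orientations are given as a 3x3 rotation matrix whose columns are the frame's x, y, z axes.
In Python, from bench import * gives the robot as it stands. The module is installed in compiled form; this text tells all that it offers.
- The arm moves only by the tool drive_tool, never from a script. Its argument "rows" is a list that holds one entry, the list of rows, each a list of 6 numbers: the shift along the tool's x, y, z in cm, then the turn, a rotation vector about the tool's x, y, z in rad. A call has 1 to 8 rows; each row shifts and turns the commanded pose from where the row before left it, along the tool's axes as they then stand; what a row does not reach is not made up. A row lasts 1/8 s, in which the tool goes at most 62.5 mm and 10.7 degrees, less where a joint would pass 70% of its speed; a pose out of reach is approached as far as the arm can. A call with a gripper value outside its range is refused whole. "hand" is the closure, from -1 (fully open) to 1 (shut), set as the call begins (left out, the last holds). The fingers move at their own pace and stop on an object; "grip_force" is the grip in N (left out, the last holds). Time passes only in rows, so rows that do not move let the fingers close. It gives the time, the measured TCP pose, the force and the opening at its end, in the units of the state.
- get_state(): the state, without advancing time (a new reading comes with each control period).
- get_image(name): name is "scene" or "top" or "wrist"; returns the picture (420x560x3 uint8, red, green, blue); there is no depth.
- get_calibration(name): a dict with "K" (3x3 intrinsics, pixels), "rvec" (rotation vector, rad) and "tvec" (3), from world to camera coordinates, as OpenCV has them; the wrist camera has in their place "hand_eye" (4x4, takes a point from camera to tool coordinates, whose origin is the TCP and whose axes are the flange's). Camera axes: x right, y down, z forward; pixel columns grow to the right and rows downward; lengths in m; the calibration is good to about 2 mm. The wrist camera is an equidistant fisheye: a pixel r from the principal point sees the ray r / f radians off the axis. A picture is of the moment at which its call begins: read the wrist's pose just before it. get_calibration takes no time and is no camera call.
- job_done(): hands the job in, once; it reports no verdict.
The state is a dict: "t": time; "qpos": joint angles; "dq": joint speeds; "joint_efforts": joint torques, N m; "tool_pos": TCP position; "orientation": TCP orientation; "wrist_force": force on the tool from outside, world axes, zero at the start; "moment": the same for the moment, N m; "width": finger opening in m.
Only numpy, scipy, OpenCV 4.12 (cv2) and the standard library are available. Lean on these libraries where they do the work, as an engineer would, in place of code of your own. Each camera call takes 0.05 s, during which the arm holds its last target.

## Task

Turn the rotisserie's fork on its spit until the thumbscrew faces the flat of the spit, then do the thumbscrew up finger-tight on the flat so that the fork is locked. Feel for the flat and do not force the screw against the round of the spit or its edges; leave the other things on the table where they are.

Things in the scene. Friction and masses are not known exactly. Their poses are not given: they have to be found in the camera images.
- hub (a point): Centre of the fork's hub, a steel collar 34 mm across, 26 mm long, on the spit's axis (spit: level 20 mm bar). y runs along the spit away from the motor, z out along the thumbscrew. Two tines at x = +-38 mm, y = 9 to 134 mm. A screw boss stands up to 22 mm from the axis. The fork turns on the spit (about 1 N at the screw head), stays where left, cannot slide along.
- thumbscrew (a point): Centre of the thumbscrew's flat spade head: 26 mm wide (its x), 9 mm thick (its y), 28 mm high (its z, outward along the screw). 50 mm from the spit's axis at screw = 0 and going in with the screw. Under it an 8 mm stem. Pinch it on the faces 9 mm apart; clockwise, seen from outside, tightens. At screw = 0 its y lies along the spit.
- fork (a joint): Lean of the fork in rad: 0 = screw straight up, positive = leaning away from the robot; -1.4 to 1.4; starts near 1.15, too far over to pinch from above, but the screw can be pushed up. The spit's one flat, 2 mm deep, 12 mm wide, runs its whole length and faces up to within 0.6 rad of lean either way: not measured, to be seen or felt. The motor's gear holds the spit.
- screw (a joint): Turn of the thumbscrew in rad, growing as it tightens, up to 2.8; 10 mm in per turn (1.59 mm per rad). Its pad meets the round of the spit at about 0.63, the flat at 1.88 when square on it, in between when askew: it then bears on the flat's edge. Square on the flat each further 0.1 rad adds some 11 N: 2.2 is finger-tight. It stays where left.
- screw_tip: Flat pad under the screw inside the hub, 8 mm wide, 24 mm along the spit; origin in its end face (8 mm from the axis when on the flat), z outward. It presses on the spit with 63 N per 0.1 Nm of screw torque above the 0.06 Nm of free running; over 60 N marks the spit. Pressed while askew on the flat, it turns the fork towards square once the fork is let go.
- rotisserie: Counter-top rotisserie, fixed: dark roasting pan 220 x 320 x 57 mm under the spit, steel end brackets at y = +-180 mm, grey motor at y = -190 to -257 mm, 180 mm high, wooden spit handle to y = 286 mm. Origin on the table under the middle of the spit, whose axis lies along y, 135 mm up; the fork's screw plane is at y = -35 mm. Its x points away from the robot.
- pot: Grey speckled pot, 170 mm across, 85 mm high, at the left; origin under its middle. Leave alone.
- tub: White open tub, 100 mm across, 65 mm high, at the right; origin under its middle. Leave alone.
- jar: Amber glass jar with a green lid, 72 mm across, 95 mm high, at the right; origin under its middle. Leave alone.
- brush: Basting brush with a wooden handle, lying along its own x at the left, beyond the spit's handle; origin under its middle. Leave alone.

How it is judged:
By the outcome, as a careful person would: the job done as asked, in the order asked, and still so for the second after the job is handed in, with the robot touching nothing.
It also fails if it takes over 72 s, if anything falls off the work surface, if the arm or the gripper's body presses on something with over 40 N, if the wrist force passes 120 N, or if a joint passes its speed limit or range.

## Working session

There is one attempt and no reset: what is moved stays moved. The work goes in short steps, Python scripts to look and compute and a tool call to move; the robot and the scene stay as the last step left them, time stands still between calls to the robot, and variables do not carry over. Pictures are saved under pics/ and viewed, and the job is handed in when it is done.

Besides the shell and the picture viewer there is one more tool, called after "Emit:" by a JSON object that holds its "name" and its "arguments". drive_tool: Moves the arm, as the interface text tells. Its arguments: {"type":"object","properties":{"rows":{"type":"array","items":{"type":"array","items":{"type":"array","items":{"type":"number"}}}},"hand":{"type":"number"},"grip_force":{"type":"number"}},"required":["rows"]}

```bash
mkdir -p pics; ls; python3 - <<'E'
from bench import *
import cv2
s=get_state()
for k,v in s.items(): print(k,v)
for n in("scene","top","wrist"):
    im=get_image(n); cv2.imwrite(f"pics/{n}0.png",im[:,:,::-1]); print(n,get_calibration(n))
E
```

```text
pics
t 0.0
qpos [-1.46527603e+00  2.91268056e-01 -1.54107242e-01  1.12671341e+00
  3.25550580e-05  1.43151492e+00]
dq [-0.00064062  0.00051383  0.00026649  0.00048618  0.00105344  0.00220477]
joint_efforts [-1.74671645e-04 -5.37141967e+01  3.31370330e+01  1.61605520e-02
 -1.90400306e-04  1.57495787e-06]
tool_pos [ 0.12721862 -0.5089075   0.23074578]
orientation [[ 9.70185420e-01  2.42363859e-01 -1.03745557e-04]
 [ 2.42363789e-01 -9.70184587e-01  1.28862197e-03]
 [ 2.11663054e-04 -1.27534642e-03 -9.99999164e-01]]
wrist_force [ 0.01353531 -0.19084926  0.05690216]
moment [ 0.00830951 -0.06513899 -0.0458236 ]
width 0.08568497257216091
scene {'K': array([[465.37736826,   0.        , 275.28531221],
       [  0.        , 465.37736826, 213.9153723 ],
       [  0.        ,   0.        ,   1.        ]]), 'rvec': array([ 1.59372859,  1.92008601, -0.79998617]), 'tvec': array([ 0.10225539, -0.2613321 ,  1.79930286])}
top {'K': array([[405.16441405,   0.        , 278.5598592 ],
       [  0.        , 405.16441405, 213.56816969],
       [  0.        ,   0.        ,   1.        ]]), 'rvec': array([ 2.19546577, -2.15722286,  0.08841458]), 'tvec': array([-0.02547612,  0.54810047,  1.34059273])}
wrist {'K': array([[325.1922621 ,   0.        , 277.22833693],
       [  0.        , 325.1922621 , 205.4795158 ],
       [  0.        ,   0.        ,   1.        ]]), 'hand_eye': array([[-5.39005316e-05, -9.60990668e-01, -2.76580789e-01,
         7.17014682e-02],
       [ 9.99999356e-01, -3.65304740e-04,  1.07438391e-03,
         9.03009854e-04],
       [-1.13350918e-03, -2.76580553e-01,  9.60990069e-01,
        -1.41768624e-01],
       [ 0.00000000e+00,  0.00000000e+00,  0.00000000e+00,
         1.00000000e+00]])}
```

View pics/scene0.png

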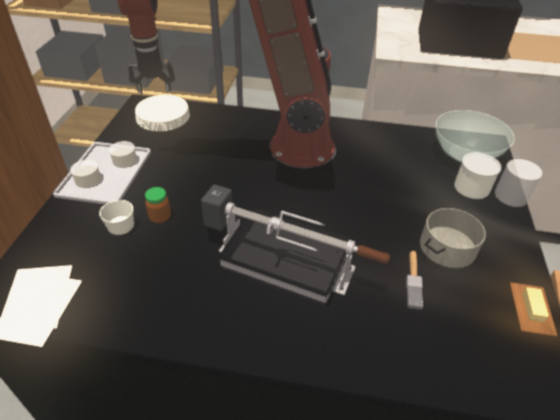

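View pics/top0.png

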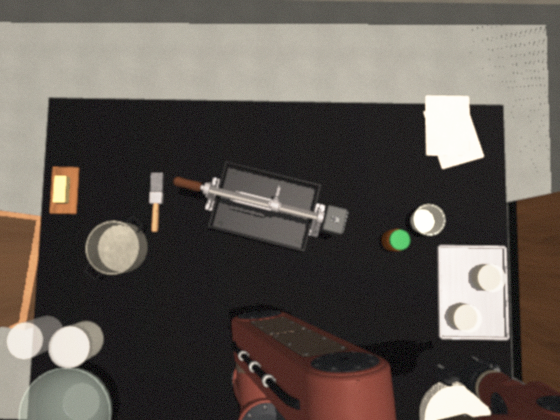

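View pics/wrist0.png

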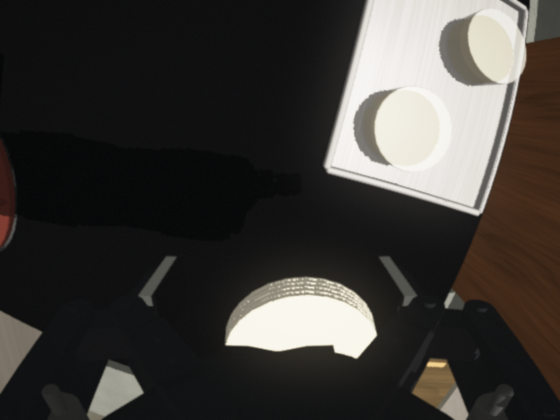

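```bash
cat > h.py <<'E'
from bench import *
import cv2, numpy as np
def ray(n,u,v):
    c=get_calibration(n); R=cv2.Rodrigues(c["rvec"])[0]; t=c["tvec"]
    p=cv2.undistortPoints(np.array([[[u,v]]],float),c["K"],None)[0,0]
    return -R.T@t, R.T@np.array([p[0],p[1],1])
def onz(n,u,v,z):
    o,d=ray(n,u,v); return o+d*(z-o[2])/d[2]
def proj(n,P):
    c=get_calibration(n); return cv2.projectPoints(np.array(P,float).reshape(-1,1,3),c["rvec"],c["tvec"],c["K"],None)[0][:,0]
def wproj(P,s):
    c=get_calibration("wrist");H=c["hand_eye"];K=c["K"]
    R=np.array(s["orientation"]);T=np.array(s["tool_pos"])
    X=(np.atleast_2d(P)-T)@R; X=(X-H[:3,3])@H[:3,:3]
    r=np.linalg.norm(X[:,:2],axis=1);th=np.arctan2(r,X[:,2])
    return np.c_[K[0,2]+K[0,0]*th*X[:,0]/r,K[1,2]+K[1,1]*th*X[:,1]/r]
def wray(u,v,s):
    c=get_calibration("wrist");H=c["hand_eye"];K=c["K"]
    a=np.array([(u-K[0,2])/K[0,0],(v-K[1,2])/K[1,1]]);th=np.linalg.norm(a)
    d=np.r_[a/th*np.sin(th),np.cos(th)]
    R=np.array(s["orientation"]);T=np.array(s["tool_pos"])
    return T+R@H[:3,3], R@(H[:3,:3]@d)
def crop(im,u0,v0,u1,v1,k,name):
    cv2.imwrite(name,cv2.resize(im[v0:v1,u0:u1,::-1],None,fx=k,fy=k,interpolation=cv2.INTER_CUBIC))
E
python3 - <<'E'
from h import *
a=cv2.imread("pics/top0.png")[:,:,::-1]; b=cv2.imread("pics/scene0.png")[:,:,::-1]
crop(a,165,150,355,260,4,"pics/t1.png"); crop(b,190,170,400,310,3.8,"pics/s1.png")
E
```

```text
(no output)
```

View pics/t1.png

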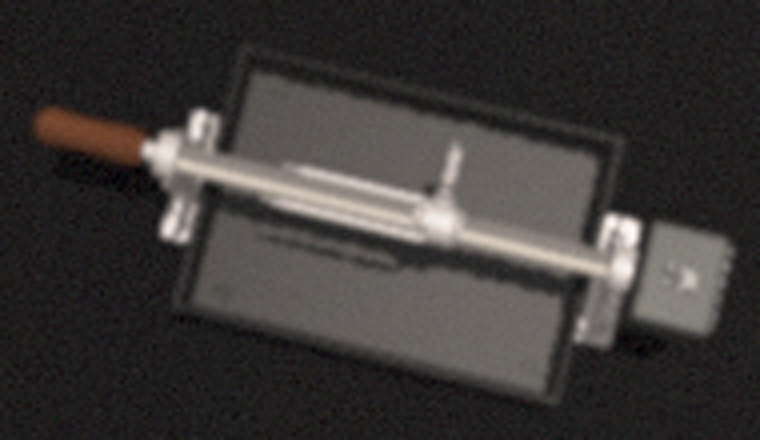

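View pics/s1.png

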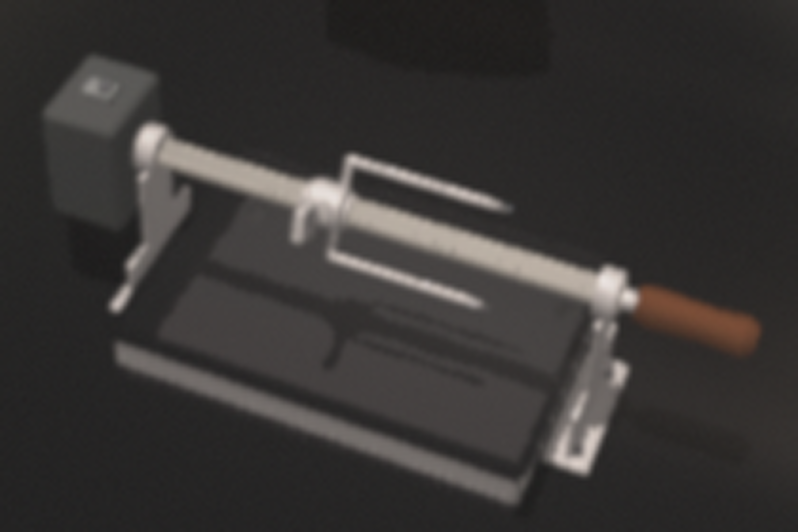

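```bash
python3 - <<'E'
from h import *
L=onz("top",205.8,189.2,.137);Rr=onz("top",320.5,216.5,.137);H=onz("top",274.5,204.8,.14)
print(L,Rr,H)
y=(L-Rr)[:2];print(np.linalg.norm(y)); y/=np.linalg.norm(y); print(y,np.arctan2(-y[0],y[1]))
# scene
def s(u,v): return u/3.8+190,v/3.8+170
for p in((152,143),(610,287),(322,200)): print(onz("scene",*s(*p),.137))
# shaft edges near the spit: fits
E
```

```text
[0.61070433 0.21064846 0.137     ] [ 0.53199361 -0.14570275  0.137     ] [ 0.56545103 -0.00334878  0.14      ]
0.36494049037989906
[0.21568096 0.97646389] -0.21738915419391772
[ 0.53133225 -0.14388064  0.137     ]
[0.61233111 0.20792242 0.137     ]
[ 0.5664909  -0.00635712  0.137     ]
```

```bash
cat >> h.py <<'E'
from scipy.spatial.transform import Rotation as Ro
O=np.array([0.5715,0.032,0.]);YA=-0.218
RX=np.array([np.cos(YA),np.sin(YA),0]);RY=np.array([-np.sin(YA),np.cos(YA),0])
HUB=O-0.035*RY+np.array([0,0,.135])
def tool(lean,yaw=0.):
    # tool pointing along -e (e = outward at lean), y along spit; yaw = turn about tool z
    e=np.sin(lean)*RX+np.cos(lean)*np.array([0,0,1.]); z=-e; y=RY
    R=np.c_[np.cross(y,z),y,z]; return R@Ro.from_rotvec([0,0,yaw]).as_matrix()
def plan(P,R,N,s=None):
    s=s or get_state();p=np.array(s["tool_pos"]);A=np.array(s["orientation"])
    rv=Ro.from_matrix(A.T@R).as_rotvec(); rows=[];st=Ro.from_rotvec(rv/N).as_matrix()
    for k in range(N):
        d=A.T@(P-p)/(N-k)*100; rows.append(np.r_[d,rv/N]); p=p+(P-p)/(N-k); A=A@st
    for r in rows: print(",".join("[%s]"%",".join("%.2f"%x if i<3 else "%.3f"%x for i,x in enumerate(r)) for r in [r]))
def st():
    s=get_state();R=np.array(s["orientation"]);d=np.array(s["tool_pos"])-HUB
    print("t %.2f tcp rel hub (x,y,z mm)"%s["t"],np.round([d@RX*1e3,d@RY*1e3,d[2]*1e3],1),"rot err tool(0)",np.round(Ro.from_matrix(tool(0).T@R).as_rotvec(),3))
    print(" q",np.round(s["qpos"],3),"eff6 %.4f"%s["joint_efforts"][5],"F",np.round(s["wrist_force"],2),"M",np.round(s["moment"],3),"w %.4f"%s["width"]); return s
E
python3 - <<'E'
from h import *
print(HUB)
st(); plan(np.array([.5635,-.002,.29]),tool(0),16)
E
```

```text
[ 0.56393029 -0.00217162  0.135     ]
t 0.15 tcp rel hub (x,y,z mm) [-316.8 -589.3   95.9] rot err tool(0) [0.000e+00 1.000e-03 2.679e+00]
 q [-1.465  0.291 -0.154  1.127  0.     1.432] eff6 0.0000 F [ 0.25 -0.26 -0.99] M [-0.007 -0.009  0.01 ] w 0.0851
[3.41,-2.41,-0.37,-0.000,-0.000,-0.167]
[3.77,-1.81,-0.37,-0.000,-0.000,-0.167]
[4.02,-1.16,-0.37,-0.000,-0.000,-0.167]
[4.15,-0.47,-0.37,-0.000,-0.000,-0.167]
[4.17,0.23,-0.37,-0.000,-0.000,-0.167]
[4.08,0.92,-0.37,-0.000,-0.000,-0.167]
[3.87,1.59,-0.37,-0.000,-0.000,-0.167]
[3.55,2.21,-0.37,-0.000,-0.000,-0.167]
[3.13,2.77,-0.37,-0.000,-0.000,-0.167]
[2.63,3.25,-0.37,-0.000,-0.000,-0.167]
[2.05,3.64,-0.37,-0.000,-0.000,-0.167]
[1.41,3.93,-0.37,-0.000,-0.000,-0.167]
[0.74,4.12,-0.37,-0.000,-0.000,-0.167]
[0.04,4.18,-0.37,-0.000,-0.000,-0.167]
[-0.66,4.13,-0.37,-0.000,-0.000,-0.167]
[-1.34,3.96,-0.37,-0.000,-0.000,-0.167]
```

Emit:
{"name": "drive_tool", "arguments": {"rows": [[[3.4,-2.4,-0.5,0,0,-0.167],[3.8,-1.8,-0.5,0,0,-0.167],[4.0,-1.2,-0.4,0,0,-0.167],[4.1,-0.5,-0.4,0,0,-0.167],[4.2,0.2,-0.4,0,0,-0.167],[4.1,0.9,-0.4,0,0,-0.167],[3.9,1.6,-0.4,0,0,-0.167],[3.5,2.2,-0.4,0,0,-0.167]]]}}

```text
t: 1.15
tool_pos: [0.3457, -0.2546, 0.2654]
orientation: [[-0.015, 1.0, 0.0], [1.0, 0.015, -0.0], [-0.0, 0.0, -1.0]]
wrist_force: [-0.1, -1.2, -0.8]
width: 0.0854
```

Emit:
{"name": "drive_tool", "arguments": {"rows": [[[3.1,2.8,-0.4,0,0,-0.167],[2.6,3.2,-0.4,0,0,-0.167],[2.0,3.6,-0.4,0,0,-0.167],[1.4,3.9,-0.4,0,0,-0.167],[0.7,4.1,-0.3,0,0,-0.167],[0,4.2,-0.3,0,0,-0.167],[-0.7,4.1,-0.3,0,0,-0.167],[-1.3,4.0,-0.3,0,0,-0.174]]]}}

```text
t: 2.15
tool_pos: [0.565, -0.0042, 0.2931]
orientation: [[-0.978, 0.211, -0.0], [0.211, 0.978, -0.0], [0.0, -0.0, -1.0]]
wrist_force: [0.7, -1.2, -0.1]
width: 0.0851
```

Emit:
{"name": "drive_tool", "arguments": {"rows": [[[0,0,0,0,0,0],[0,0,0,0,0,0]]], "hand": 1}}

```text
t: 2.4
tool_pos: [0.5638, -0.0055, 0.2929]
orientation: [[-0.976, 0.217, -0.001], [0.217, 0.976, -0.0], [0.001, -0.0, -1.0]]
wrist_force: [-0.5, 0.0, 0.8]
width: 0.0514
```

```bash
python3 - <<'E'
from h import *
s=st(); im=get_image("wrist"); cv2.imwrite("pics/w1.png",im[:,:,::-1])
for n,P in (("hub",HUB),("ends",O+.18*RY+[0,0,.135]),("e2",O-.18*RY+[0,0,.135])): print(n,wproj(P,s))
crop(im,120,80,420,300,2.6,"pics/w1c.png")
E
```

```text
t 2.40 tcp rel hub (x,y,z mm) [  0.6  -3.3 157.9] rot err tool(0) [0.    0.001 0.001]
 q [-0.139  0.344  0.083  1.311 -0.     0.08 ] eff6 -0.0496 F [-0.45  0.03  0.76] M [ 0.034  0.001 -0.004] w 0.0514
hub [[281.18349101 186.62411937]]
ends [[478.57782116 188.95901349]]
e2 [[137.12538879 187.90276698]]
```

View pics/w1.png

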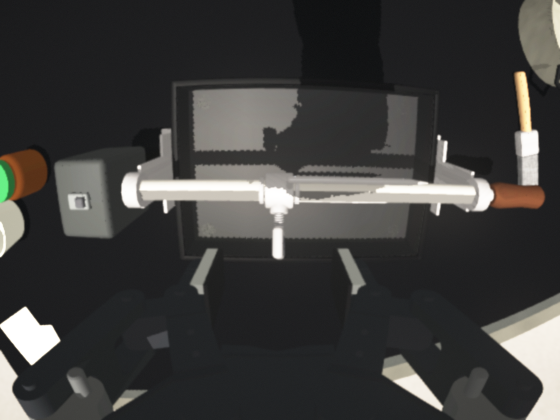

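View pics/w1c.png

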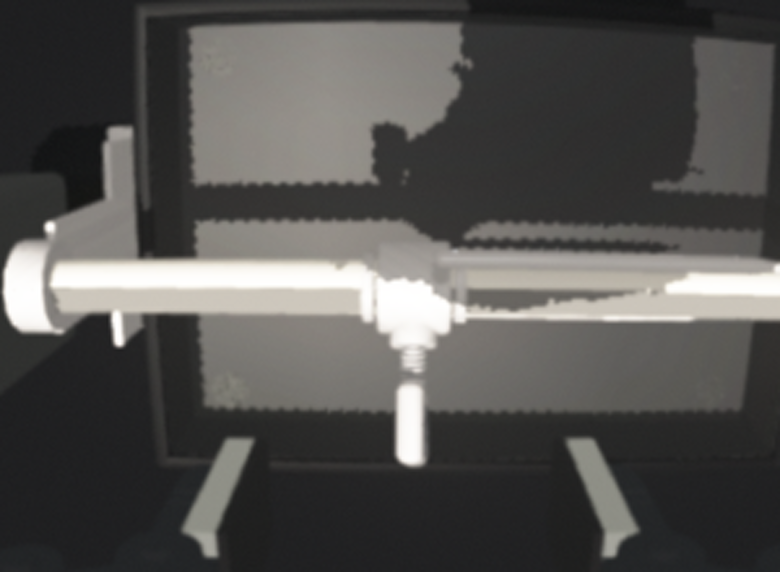

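```bash
python3 - <<'E'
from h import *
im=cv2.imread("pics/w1.png").mean(2)
for u0 in (170,200,230,340): print(u0,[(v,int(im[v,u0:u0+15].mean())) for v in range(176,204)])
for u0 in (177,207,237,347,430):
    print(u0,[int(x) for x in im[176:206,u0-5:u0+5].mean(1)])
E
```

```text
170 [(176, 58), (177, 62), (178, 72), (179, 114), (180, 175), (181, 214), (182, 234), (183, 243), (184, 248), (185, 251), (186, 252), (187, 253), (188, 253), (189, 251), (190, 234), (191, 206), (192, 197), (193, 196), (194, 196), (195, 196), (196, 196), (197, 197), (198, 197), (199, 187), (200, 133), (201, 86), (202, 76), (203, 75)]
200 [(176, 132), (177, 132), (178, 135), (179, 152), (180, 185), (181, 217), (182, 235), (183, 243), (184, 248), (185, 251), (186, 252), (187, 253), (188, 253), (189, 251), (190, 234), (191, 205), (192, 197), (193, 197), (194, 197), (195, 197), (196, 197), (197, 196), (198, 196), (199, 190), (200, 164), (201, 136), (202, 126), (203, 124)]
230 [(176, 139), (177, 139), (178, 141), (179, 155), (180, 185), (181, 213), (182, 234), (183, 243), (184, 248), (185, 250), (186, 252), (187, 253), (188, 254), (189, 253), (190, 239), (191, 207), (192, 198), (193, 197), (194, 197), (195, 197), (196, 197), (197, 197), (198, 197), (199, 195), (200, 180), (201, 146), (202, 131), (203, 130)]
340 [(176, 85), (177, 126), (178, 151), (179, 162), (180, 166), (181, 163), (182, 1
[... 314 characters left out ...]
253, 253, 251, 234, 206, 197, 196, 196, 196, 196, 197, 198, 188, 133, 85, 76, 75, 76, 76]
207 [132, 131, 134, 151, 185, 217, 235, 243, 248, 251, 252, 253, 253, 251, 233, 204, 197, 197, 197, 196, 197, 196, 196, 189, 163, 135, 125, 124, 124, 123]
237 [139, 139, 141, 155, 185, 213, 234, 243, 248, 250, 252, 253, 254, 253, 240, 209, 198, 197, 197, 197, 197, 197, 197, 195, 180, 146, 131, 130, 129, 129]
347 [87, 127, 152, 162, 166, 164, 159, 156, 165, 173, 176, 177, 179, 180, 173, 145, 113, 101, 114, 156, 186, 194, 195, 195, 199, 209, 204, 143, 104, 101]
430 [46, 48, 50, 52, 58, 77, 116, 162, 194, 220, 236, 244, 249, 251, 253, 253, 253, 239, 208, 196, 195, 195, 195, 195, 195, 194, 179, 132, 98, 92]
```

```bash
python3 - <<'E'
from h import *
from scipy.optimize import least_squares
s=get_state(); im=cv2.imread("pics/w1.png").mean(2)
def cross(p,l,a,b):
    for v in range(a,b):
        if (p[v]-l)*(p[v+1]-l)<=0: return v+(l-p[v])/(p[v+1]-p[v])
# angular position of pixel in the plane perpendicular to spit
def ang(u,v):
    o,d=wray(u,v,s); return o,np.arctan2(d@RX,-d[2])
for u in (177,207,237):
    p=im[:,u-6:u+7].mean(1); bg=p[176]
    rows=[cross(p,(bg+215)/2,176,184),cross(p,225,188,194),cross(p,(197+p[203])/2,198,203)]
    o,_=ang(u,rows[0]); A=np.array([ang(u,r)[1] for r in rows]); h=o[2]-.135;x0=(o-HUB)@RX
    def res(q):
        phi,dx=q; C=np.array([dx-x0,-h])  # axis rel camera (x,z)
        D=np.linalg.norm(C);a=np.arctan2(C[0],-C[1])
        pt=lambda t:(lambda P:np.arctan2(P[0],-P[1]))(C+.01*np.array([np.sin(t),np.cos(t)]))
        return [a-np.arcsin(.01/D)-A[0],pt(phi-.6435)-A[1],pt(phi+.6435)-A[2]]
    r=least_squares(res,[.4,0]);print(u,np.round(rows,2),"phi %.3f dx %.4f"%tuple(r.x),r.fun*325)
E
```

```text
177 [179.35 190.34 199.95] phi 0.474 dx 0.0024 [ 0.15905009  0.03662859 -0.19837775]
207 [179.64 190.32 200.13] phi 0.438 dx 0.0030 [-0.01238535 -0.00349768  0.01609943]
237 [179.74 190.48 200.5 ] phi 0.430 dx 0.0034 [ 0.02435825  0.00712633 -0.03191517]
```

```bash
cat >> h.py <<'E'
HUB=np.array([.5662,-.0055,.135])
def pt(lean,n,e,y=0): # mm along tool x, outward, along spit
    R=tool(lean); return HUB+(R[:,0]*n-R[:,2]*e+RY*y)/1e3
def ne(lean):
    s=get_state();R=tool(lean);d=(np.array(s["tool_pos"])-HUB)*1e3
    print("n %.1f e %.1f y %.1f"%(d@R[:,0],-d@R[:,2],d@RY),"roterr",np.round(Ro.from_matrix(R.T@np.array(s["orientation"])).as_rotvec(),3))
E
python3 - <<'E'
from h import *
plan(pt(.44,-90,60),tool(.44),6)
E
```

```text
[-1.82,0.02,2.37,0.000,0.073,-0.000]
[-1.99,0.02,2.23,0.000,0.073,-0.000]
[-2.15,0.02,2.08,0.000,0.073,-0.000]
[-2.30,0.02,1.91,0.000,0.073,-0.000]
[-2.43,0.02,1.74,0.000,0.073,-0.000]
[-2.55,0.02,1.56,0.000,0.073,-0.000]
```

Emit:
{"name": "drive_tool", "arguments": {"rows": [[[-1.8,0,2.0,0,0.073,0],[-2.0,0,2.0,0,0.073,0],[-2.2,0,2.0,0,0.073,0],[-2.3,0,1.9,0,0.073,0],[-2.5,0,1.9,0,0.073,0],[-2.5,0,1.8,0,0.075,0],[0,0,0,0,0,0]]]}}

```text
t: 3.32
tool_pos: [0.6681, -0.0297, 0.1563]
orientation: [[-0.889, 0.218, -0.402], [0.199, 0.976, 0.089], [0.412, -0.001, -0.911]]
wrist_force: [0.6, 0.9, -0.8]
width: 0.0003
```

```bash
python3 - <<'E'
from h import *
s=st();ne(.44); im=get_image("wrist"); cv2.imwrite("pics/w2.png",im[:,:,::-1])
E
```

```text
t 3.33 tcp rel hub (x,y,z mm) [104.7  -1.6  21.3] rot err tool(0) [0.    0.425 0.002]
 q [-0.164  1.118  1.065  1.942  0.022  0.051] eff6 -0.0219 F [ 0.63  0.92 -0.79] M [-0.052 -0.389 -0.003] w 0.0003
n -85.6 e 63.9 y -1.6 roterr [-0.    -0.015  0.002]
```

View pics/w2.png

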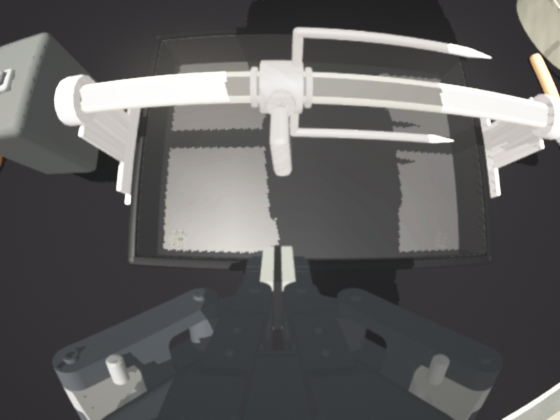

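Emit:
{"name": "drive_tool", "arguments": {"rows": [[[0.5,0,1.6,0,0,0],[0.5,0,1.6,0,0,0],[0,0,0,0,0,0]]]}}

```text
t: 3.75
tool_pos: [0.6455, -0.0234, 0.1417]
orientation: [[-0.894, 0.216, -0.393], [0.198, 0.976, 0.087], [0.403, -0.0, -0.915]]
wrist_force: [0.6, -0.1, 0.0]
width: 0.0001
```

```bash
python3 - <<'E'
from h import *
s=st();ne(.44)
E
```

```text
t 3.75 tcp rel hub (x,y,z mm) [81.3 -0.3  6.7] rot err tool(0) [-0.     0.414  0.   ]
 q [-0.161  1.003  0.787  1.768  0.023  0.052] eff6 0.0085 F [ 0.62 -0.11  0.03] M [-0.054 -0.399  0.023] w 0.0001
n -70.7 e 40.7 y -0.3 roterr [-0.    -0.026  0.   ]
```

Emit:
{"name": "drive_tool", "arguments": {"rows": [[[0.2,0,0.6,0,0,0],[0.3,0,0.5,0,0.01,0],[0,0,0,0,0,0]]]}}

```text
t: 4.12
tool_pos: [0.6381, -0.0216, 0.1311]
orientation: [[-0.889, 0.216, -0.403], [0.197, 0.976, 0.089], [0.413, -0.0, -0.911]]
wrist_force: [-0.4, -0.3, 0.0]
width: 0.0003
```

```bash
python3 - <<'E'
from h import *
s=st();ne(.42)
im=get_image("wrist"); cv2.imwrite("pics/w3.png",im[:,:,::-1])
E
```

```text
t 4.12 tcp rel hub (x,y,z mm) [73.7 -0.2 -3.9] rot err tool(0) [ 0.     0.426 -0.   ]
 q [-0.16   0.997  0.742  1.741  0.024  0.052] eff6 0.0008 F [-0.44 -0.32  0.04] M [-0.138 -0.434  0.067] w 0.0003
n -68.9 e 26.5 y -0.2 roterr [ 0.     0.006 -0.   ]
```

View pics/w3.png

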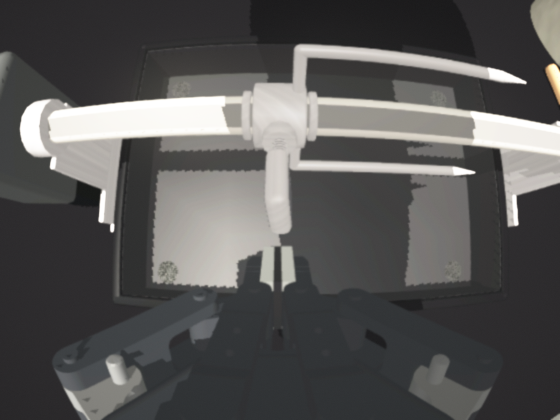

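Emit:
{"name": "drive_tool", "arguments": {"rows": [[[0.5,0,0,0,0,0],[0.4,0,-0.45,0,0,0],[0.4,0,-0.45,0,0,0],[0.5,0,-0.4,0,0,0],[0.5,0,-0.4,0,0,0],[0,0,0,0,0,0]]]}}

```text
t: 4.92
tool_pos: [0.6245, -0.0185, 0.1556]
orientation: [[-0.889, 0.216, -0.404], [0.197, 0.976, 0.089], [0.413, -0.0, -0.911]]
wrist_force: [-0.1, 0.1, 0.2]
width: 0.0001
```

```bash
python3 - <<'E'
from h import *
s=st();ne(.42)
im=get_image("wrist"); cv2.imwrite("pics/w4.png",im[:,:,::-1])
E
```

```text
t 4.92 tcp rel hub (x,y,z mm) [59.7 -0.1 20.6] rot err tool(0) [ 0.     0.426 -0.   ]
 q [-0.159  0.948  0.703  1.751  0.024  0.053] eff6 0.0020 F [-0.1   0.06  0.22] M [-0.064 -0.408 -0.03 ] w 0.0001
n -46.1 e 43.2 y -0.1 roterr [ 0.     0.006 -0.   ]
```

View pics/w4.png

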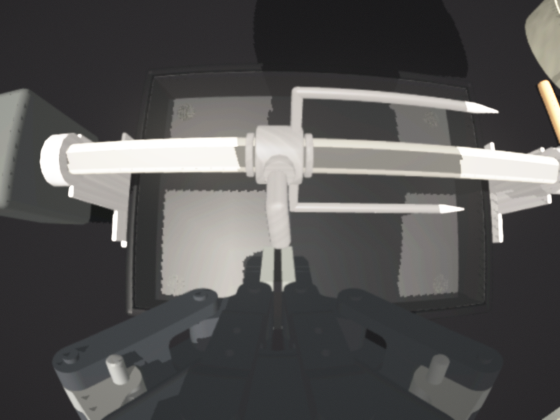

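Emit:
{"name": "drive_tool", "arguments": {"rows": [[[0.6,0,-0.3,0,0,0],[0.6,0,-0.3,0,0,0],[0.5,0,-0.15,0,0,0],[0.5,0,-0.15,0,0,0],[0,0,0,0,0,0]]]}}

```text
t: 5.6
tool_pos: [0.6084, -0.0149, 0.1727]
orientation: [[-0.889, 0.216, -0.404], [0.197, 0.976, 0.089], [0.414, -0.0, -0.91]]
wrist_force: [-0.9, 0.2, -0.3]
width: 0.0001
```

```bash
python3 - <<'E'
from h import *
s=st();ne(.42)
im=get_image("wrist"); cv2.imwrite("pics/w5.png",im[:,:,::-1])
E
```

```text
t 5.60 tcp rel hub (x,y,z mm) [43.2 -0.1 37.7] rot err tool(0) [ 0.     0.427 -0.   ]
 q [-0.158  0.897  0.641  1.741  0.025  0.054] eff6 0.0026 F [-0.88  0.19 -0.34] M [-0.111 -0.395  0.025] w 0.0001
n -24.1 e 52.1 y -0.1 roterr [ 0.     0.007 -0.   ]
```

View pics/w5.png

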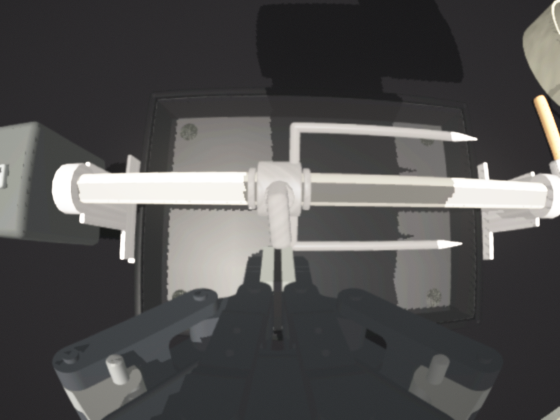

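Emit:
{"name": "drive_tool", "arguments": {"rows": [[[-0.6,0,0,0,0,0],[-0.6,0,-1.5,0,0,0],[0,0,-3.5,0,0,0],[1.2,0,-3.0,0,0,0],[2.4,0,0,0,0,0],[0,0,0,0,0,0]]], "hand": -0.2}}

```text
t: 6.4
tool_pos: [0.6135, -0.0168, 0.252]
orientation: [[-0.891, 0.216, -0.398], [0.197, 0.976, 0.089], [0.408, 0.001, -0.913]]
wrist_force: [0.1, -0.0, -0.3]
width: 0.0512
```

```bash
python3 - <<'E'
from h import *
s=st();ne(.44)
im=get_image("wrist"); cv2.imwrite("pics/w6.png",im[:,:,::-1]); crop(im,60,90,520,330,1.7,"pics/w6c.png")
import pickle; pickle.dump(s,open("s6.pkl","wb"))
E
```

```text
t 6.40 tcp rel hub (x,y,z mm) [ 48.6  -0.8 117. ] rot err tool(0) [-0.001  0.421 -0.   ]
 q [-0.159  0.908  0.869  1.952  0.025  0.053] eff6 0.0112 F [ 0.12 -0.01 -0.26] M [-0.114 -0.36   0.005] w 0.0512
n 5.8 e 126.5 y -0.8 roterr [-0.001 -0.019 -0.   ]
```

View pics/w6c.png

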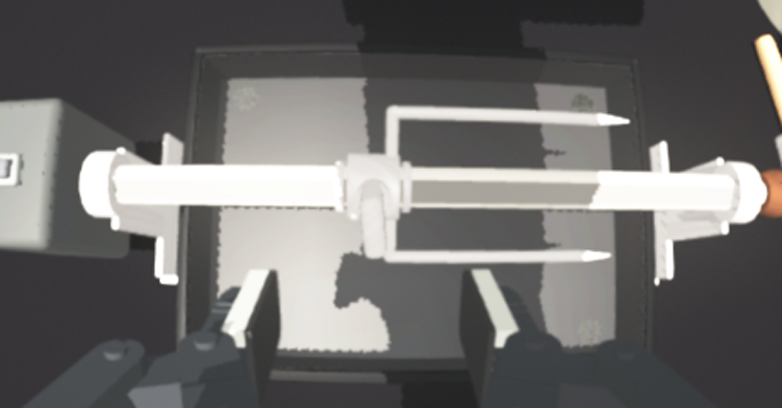

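```bash
python3 - <<'E'
from h import *
im=cv2.imread("pics/w6.png").mean(2)
for u in (320,350,380):
    p=im[:,u-4:u+5].mean(1); print(u,[(v,int(p[v])) for v in list(range(152,164))]);print([(v,int(p[v])) for v in list(range(184,220))]); print([(v,int(p[v])) for v in range(234,248)])
p=im[:,190:205].mean(1);print([(v,int(p[v])) for v in list(range(182,216))])
E
```

```text
320 [(152, 115), (153, 179), (154, 224), (155, 234), (156, 236), (157, 232), (158, 225), (159, 203), (160, 153), (161, 98), (162, 80), (163, 79)]
[(184, 84), (185, 84), (186, 85), (187, 95), (188, 148), (189, 215), (190, 232), (191, 236), (192, 238), (193, 239), (194, 239), (195, 232), (196, 191), (197, 165), (198, 163), (199, 163), (200, 163), (201, 163), (202, 163), (203, 163), (204, 163), (205, 163), (206, 163), (207, 163), (208, 168), (209, 194), (210, 224), (211, 211), (212, 137), (213, 93), (214, 90), (215, 90), (216, 91), (217, 91), (218, 91), (219, 91)]
[(234, 92), (235, 93), (236, 108), (237, 161), (238, 213), (239, 230), (240, 237), (241, 238), (242, 231), (243, 214), (244, 170), (245, 114), (246, 94), (247, 93)]
350 [(152, 81), (153, 124), (154, 193), (155, 227), (156, 234), (157, 236), (158, 231), (159, 226), (160, 206), (161, 138), (162, 87), (163, 78)]
[(184, 81), (185, 82), (186, 82), (187, 84), (188, 117), (189, 189), (190, 226), (191, 234), (192, 237), (193, 238), (194, 240), (195, 235), (196, 208), (197, 174), (198, 163), (199, 162), (200, 162), (201, 162), (202, 16
[... 824 characters left out ...]
77), (210, 205), (211, 215), (212, 180), (213, 123), (214, 116), (215, 123), (216, 122), (217, 121), (218, 121), (219, 122)]
[(234, 87), (235, 93), (236, 118), (237, 170), (238, 218), (239, 231), (240, 234), (241, 233), (242, 227), (243, 203), (244, 161), (245, 132), (246, 128), (247, 128)]
[(182, 174), (183, 174), (184, 173), (185, 172), (186, 192), (187, 240), (188, 254), (189, 255), (190, 255), (191, 255), (192, 255), (193, 255), (194, 255), (195, 254), (196, 252), (197, 251), (198, 251), (199, 251), (200, 251), (201, 251), (202, 251), (203, 251), (204, 251), (205, 251), (206, 251), (207, 253), (208, 254), (209, 253), (210, 225), (211, 155), (212, 166), (213, 187), (214, 193), (215, 196)]
```

```bash
cat >> h.py <<'E'
from scipy.optimize import least_squares
def fitrows(u,rows,s):
    # rows: sil top, flat edge1, edge2, sil bottom, tine up, tine low (None to skip)
    def ang(v):
        o,d=wray(u,v,s); return o,np.arctan2(d@RX,-d[2])
    o=ang(rows[0])[0]; x0=(o-HUB)@RX; h=o[2]-HUB[2]; A=[None if r is None else ang(r)[1] for r in rows]
    def res(q):
        phi,lean,dx,dz=q; C=np.array([dx-x0,dz-h]); D=np.linalg.norm(C); a=np.arctan2(C[0],-C[1]); b=np.arcsin(.01/D)
        pt=lambda r,t:(lambda P:np.arctan2(P[0],-P[1]))(C+r*np.array([np.sin(t),np.cos(t)]))
        m=[a-b,pt(.01,phi-.6435),pt(.01,phi+.6435),a+b,pt(.038,lean-np.pi/2),pt(.038,lean+np.pi/2)]
        return [(mm-aa)*325 for mm,aa in zip(m,A) if aa is not None]+[dz*300]
    r=least_squares(res,[.4,.4,0,0]);print(u,"phi %.3f lean %.3f dx %.4f dz %.4f"%tuple(r.x),np.round(r.fun,2))
E
python3 - <<'E'
from h import *
import pickle; s=pickle.load(open("s6.pkl","rb"))
fitrows(320,[188.2,196.3,209.3,212.1,156.4,240.6],s)
fitrows(350,[188.5,196.7,209.6,212.4,157.2,240.6],s)
fitrows(380,[189.3,197.1,209.9,212.6,158.6,240.3],s)
E
```

```text
320 phi 0.455 lean 0.445 dx 0.0012 dz 0.0001 [ 0.28 -0.24  0.41 -0.38 -0.05 -0.02  0.02]
350 phi 0.459 lean 0.440 dx 0.0015 dz 0.0001 [ 0.44 -0.22  0.38 -0.48 -0.08 -0.03  0.04]
380 phi 0.440 lean 0.448 dx 0.0019 dz 0.0000 [ 0.39 -0.21  0.34 -0.34 -0.13 -0.05  0.01]
```

```bash
python3 - <<'E'
from h import *
im=cv2.imread("pics/w6.png")[:,:,::-1]; crop(im,240,170,320,250,8,"pics/w6d.png")
E
```

View pics/w6d.png

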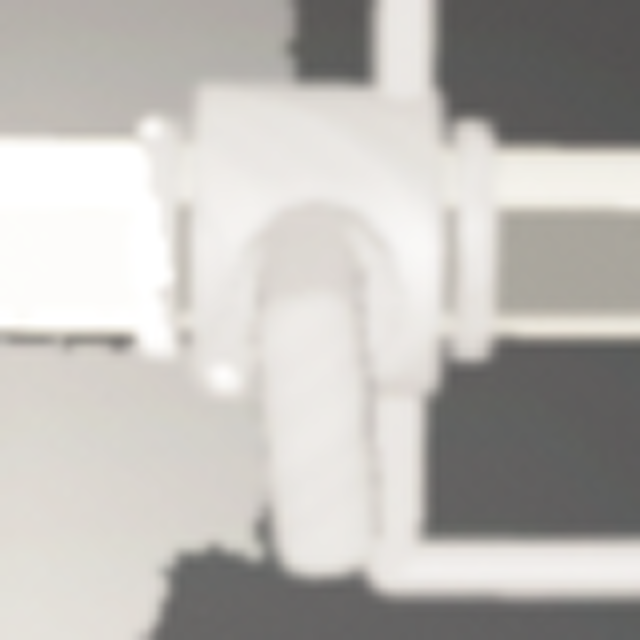

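```bash
cat >> h.py <<'E'
HUB=HUB+.0015*RX
E
python3 - <<'E'
from h import *
import pickle; s=pickle.load(open("s6.pkl","rb"))
for P in (pt(.445,13,64),pt(.445,-13,64),pt(.445,0,18),pt(.445,0,0),pt(.445,0,0,134)): print(wproj(P,s))
ne(.445)
E
```

```text
[[278.94183813 209.46920305]]
[[278.86913377 245.55247482]]
[[278.61603327 206.84773184]]
[[278.52639   200.4034389]]
[[424.18287386 200.75868179]]
n 7.0 e 125.7 y -0.9 roterr [-0.001 -0.025 -0.   ]
```

```bash
cat >> h.py <<'E'
HUB=HUB+.0008*RY
E
python3 - <<'E'
from h import *
plan(pt(.445,0.5,70),tool(.445),4)
E
```

```text
[-0.13,0.04,1.40,0.000,0.006,0.000]
[-0.14,0.04,1.40,0.000,0.006,0.000]
[-0.15,0.04,1.40,0.000,0.006,0.000]
[-0.15,0.04,1.39,0.000,0.006,0.000]
```

Emit:
{"name": "drive_tool", "arguments": {"rows": [[[-0.15,0.05,1.4,0,0.006,0],[-0.15,0.05,1.4,0,0.006,0],[-0.15,0.04,1.4,0,0.006,0],[-0.15,0.04,1.4,0,0.006,0],[0,0,0,0,0,0]]]}}

```text
t: 7.08
tool_pos: [0.5972, -0.0115, 0.1964]
orientation: [[-0.881, 0.216, -0.421], [0.195, 0.976, 0.094], [0.432, 0.001, -0.902]]
wrist_force: [0.2, -0.1, 0.2]
width: 0.051
```

```bash
python3 - <<'E'
from h import *
s=st();ne(.445);plan(pt(.445,0.5,33),tool(.445),3)
im=get_image("wrist"); cv2.imwrite("pics/w7.png",im[:,:,::-1])
crop(im,140,120,420,320,2.8,"pics/w7c.png")
for P in (pt(.445,13,64),pt(.445,-13,64),pt(.445,0,18)): print(wproj(P,s))
E
```

```text
t 7.08 tcp rel hub (x,y,z mm) [30.   0.1 61.4] rot err tool(0) [-0.001  0.446  0.   ]
 q [-0.156  0.882  0.663  1.797  0.027  0.056] eff6 0.0046 F [ 0.24 -0.11  0.2 ] M [-0.028 -0.445  0.003] w 0.0510
n -0.7 e 68.3 y 0.1 roterr [-0.001  0.001 -0.   ]
[0.04,-0.00,1.18,0.000,-0.000,0.000]
[0.04,-0.00,1.18,0.000,-0.000,0.000]
[0.04,-0.00,1.18,0.000,-0.000,0.000]
[[277.7658446  230.19802568]]
[[277.74659976 277.60239123]]
[[277.63585284 223.98399312]]
```

View pics/w7c.png

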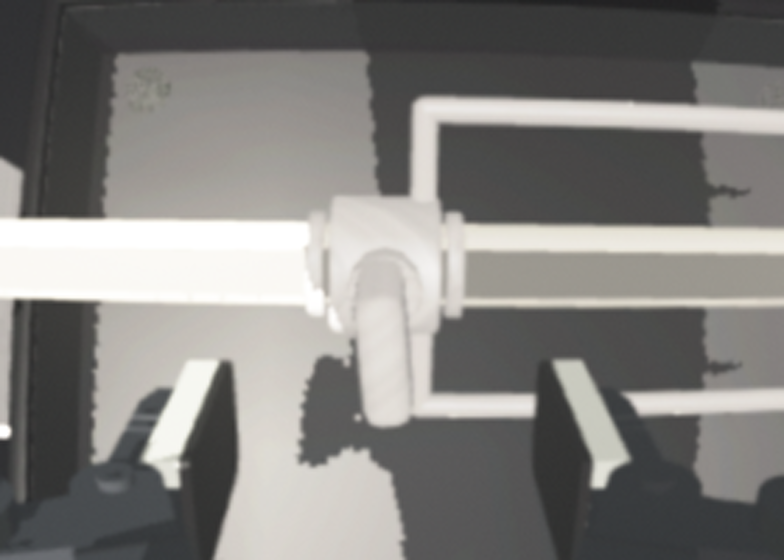

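```bash
python3 - <<'E'
from h import *
s=get_state();R=np.array(s["orientation"]);T=np.array(s["tool_pos"])
for z in (0,-.004,-.008): print(z,[wproj(T+R@np.array([x,.0255,z]),s).round(1).tolist() for x in(.011,-.011)])
print(120+362/2.8,140+233/2.8,120+460/2.8)
E
```

```text
0 [[[331.5, 238.5]], [[328.7, 278.9]]]
-0.004 [[[332.8, 241.7]], [[329.9, 282.8]]]
-0.008 [[[334.2, 245.0]], [[331.1, 286.9]]]
249.2857142857143 223.21428571428572 284.28571428571433
```

```bash
python3 - <<'E'
from h import *
s=get_state()
im=cv2.imread("pics/w7.png").mean(2)
def cross(p,a,b,l):
    for v in range(a,b):
        if (p[v]-l)*(p[v+1]-l)<=0: return v+(l-p[v])/(p[v+1]-p[v])
for u in (325,340,355,370):
    p=im[:,u-3:u+4].mean(1)
    if u==340: print([(v,int(p[v])) for v in list(range(150,168))+list(range(196,232))+list(range(256,272))])
    # silhouette / flat
    pk=np.argmax(p[196:212])+196; bg=p[196]; fl=np.median(p[212:224])
    r0=cross(p,194,pk,(bg+p[pk])/2); r1=cross(p,pk,216,(fl+p[pk])/2)
    pk2=np.argmax(p[220:234])+220; r2=cross(p,218,pk2,(fl+p[pk2])/2); r3=cross(p,pk2,236,(p[235]+p[pk2])/2)
    def tine(a,b):
        pk=np.argmax(p[a:b])+a; x=cross(p,a,pk,(p[a]+p[pk])/2); y=cross(p,pk,b,(p[b]+p[pk])/2); return (x+y)/2
    t1,t2=tine(148,170),tine(252,276)
    print(np.round([r0,r1,r2,r3,t1,t2],2)); fitrows(u,[r0,r1,r2,r3,t1,t2],s); fitrows(u,[r0,r1,r2,r3,None,None],s)
E
```

```text
[199.69 209.22 226.   229.23 159.47 264.41]
325 phi 0.413 lean 0.426 dx -0.0002 dz 0.0000 [ 0.22 -0.19  0.32 -0.28 -0.05 -0.02  0.  ]
325 phi 0.416 lean -5.822 dx -0.0002 dz 0.0001 [ 0.18 -0.19  0.31 -0.3   0.03]
[(150, 66), (151, 66), (152, 66), (153, 66), (154, 75), (155, 126), (156, 194), (157, 217), (158, 223), (159, 227), (160, 227), (161, 220), (162, 214), (163, 204), (164, 171), (165, 104), (166, 71), (167, 69), (196, 74), (197, 74), (198, 75), (199, 94), (200, 152), (201, 205), (202, 221), (203, 225), (204, 227), (205, 229), (206, 231), (207, 231), (208, 229), (209, 210), (210, 168), (211, 150), (212, 149), (213, 149), (214, 150), (215, 149), (216, 149), (217, 150), (218, 149), (219, 149), (220, 149), (221, 149), (222, 149), (223, 149), (224, 149), (225, 155), (226, 177), (227, 204), (228, 201), (229, 159), (230, 102), (231, 80), (256, 133), (257, 123), (258, 114), (259, 106), (260, 101), (261, 94), (262, 84), (263, 75), (264, 66), (265, 60), (266, 57), (267, 55), (268, 54), (269, 54), (270, 54), (271, 53)]Traceback (most recent call last):
  File "<stdin>", line 16, in <module>
  File "<stdin>", line 15, in tine
TypeError: unsupported operand type(s) for +: 'NoneType' and 'float'
```

```bash
python3 - <<'E'
from h import *
ne(.43);plan(pt(.43,0,32.5),tool(.43),3)
E
```

```text
n -1.7 e 69.2 y 0.1 roterr [-0.001  0.015 -0.   ]
[0.04,-0.00,1.22,0.000,-0.005,0.000]
[0.04,-0.00,1.22,0.000,-0.005,0.000]
[0.05,-0.00,1.22,0.000,-0.005,0.000]
```

Emit:
{"name": "drive_tool", "arguments": {"rows": [[[0.05,0,1.2,0,-0.005,0],[0.05,0,1.2,0,-0.005,0],[0.05,0,1.2,0,-0.005,0],[0,0,0,0,0,0]]]}}

```text
t: 7.62
tool_pos: [0.5811, -0.0078, 0.166]
orientation: [[-0.888, 0.216, -0.406], [0.196, 0.976, 0.091], [0.416, 0.001, -0.909]]
wrist_force: [0.4, 0.3, 0.5]
width: 0.0517
```

```bash
python3 - <<'E'
from h import *
s=st();ne(.43)
im=get_image("wrist"); crop(im,140,150,420,350,2.8,"pics/w8c.png")
E
```

```text
t 7.62 tcp rel hub (x,y,z mm) [13.5  0.2 31. ] rot err tool(0) [-0.001  0.429 -0.   ]
 q [-0.154  0.83   0.489  1.658  0.027  0.058] eff6 0.0059 F [0.42 0.27 0.48] M [-0.054 -0.378  0.068] w 0.0517
n 0.6 e 33.8 y 0.2 roterr [-0.001 -0.001 -0.   ]
```

View pics/w8c.png

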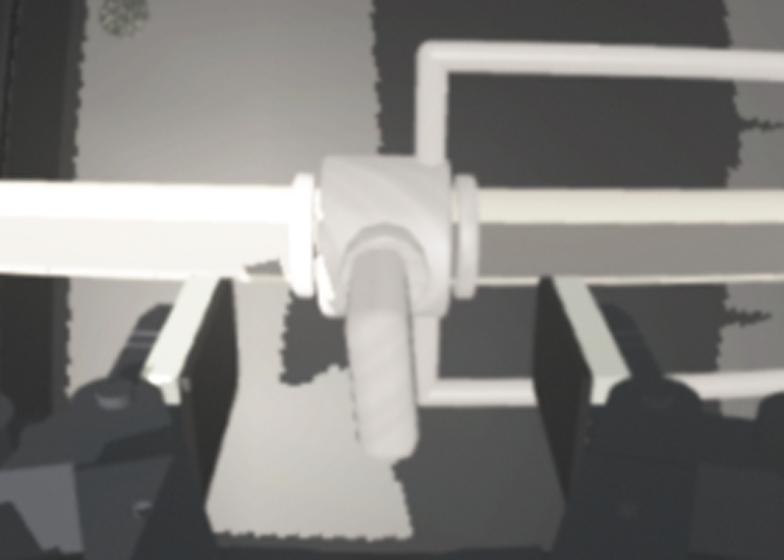

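Emit:
{"name": "drive_tool", "arguments": {"rows": [[[0,0,0,0,0,0],[0,0,0,0,0,0],[0,0,0,0,0,0],[0,0,0,0,0,0],[0,0,0,0,0,0]]], "hand": 1, "grip_force": 30}}

```text
t: 8.3
tool_pos: [0.5812, -0.008, 0.1661]
orientation: [[-0.888, 0.216, -0.405], [0.197, 0.976, 0.09], [0.415, 0.001, -0.91]]
wrist_force: [1.6, -1.9, 1.2]
width: 0.0083
```

```bash
python3 - <<'E'
from h import *
s=st();ne(.43)
im=get_image("wrist"); crop(im,140,150,420,350,2.8,"pics/w9c.png")
E
```

```text
t 8.30 tcp rel hub (x,y,z mm) [13.7  0.  31.1] rot err tool(0) [-0.001  0.428  0.   ]
 q [-0.155  0.83   0.489  1.657  0.027  0.058] eff6 0.0547 F [ 1.59 -1.9   1.19] M [-0.416 -0.613  0.168] w 0.0083
n 0.5 e 34.0 y 0.0 roterr [-0.001 -0.002 -0.   ]
```

View pics/w9c.png

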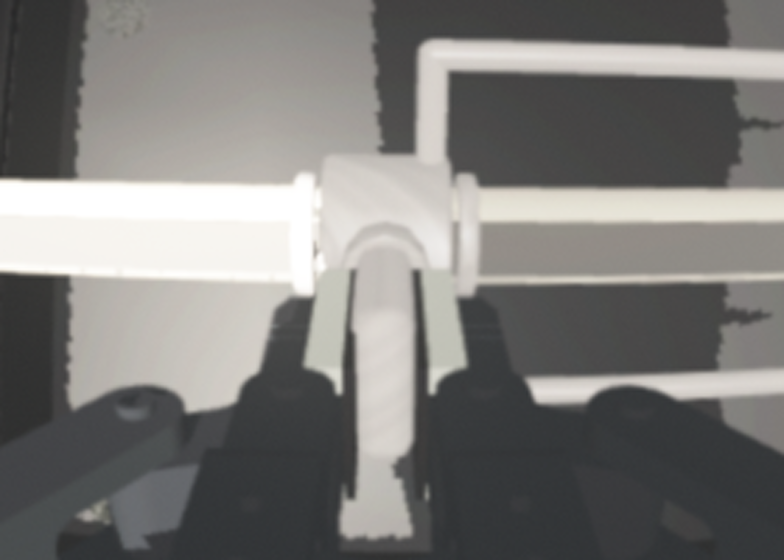

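Emit:
{"name": "drive_tool", "arguments": {"rows": [[[0,0,0.016,0,0,0.1],[0,0,0.016,0,0,0.1],[0,0,0.016,0,0,0.1],[0,0,0.016,0,0,0.1],[0,0,0.016,0,0,0.1]]]}}

```text
t: 8.98
tool_pos: [0.5805, -0.0086, 0.1655]
orientation: [[-0.673, 0.618, -0.406], [0.643, 0.76, 0.089], [0.364, -0.201, -0.909]]
wrist_force: [-0.0, -5.4, 4.4]
width: 0.0084
```

```bash
python3 - <<'E'
from h import *
s=st();ne(.43)
E
```

```text
t 8.97 tcp rel hub (x,y,z mm) [13.1 -0.8 30.5] rot err tool(0) [0.109 0.419 0.496]
 q [-0.155  0.829  0.486  1.655  0.025  0.561] eff6 -1.2447 F [-0.03 -5.42  4.36] M [-1.165 -0.051  0.604] w 0.0084
n 0.8 e 33.2 y -0.8 roterr [ 0.001 -0.001  0.504]
```

Emit:
{"name": "drive_tool", "arguments": {"rows": [[[0,0,0,0,0,0],[0,0,0,0,0,0]]]}}

```text
t: 9.22
tool_pos: [0.5805, -0.0086, 0.1654]
orientation: [[-0.675, 0.616, -0.406], [0.641, 0.762, 0.089], [0.364, -0.2, -0.909]]
wrist_force: [0.2, -6.0, 2.7]
width: 0.0086
```

```bash
cat >> h.py <<'E'
def tq():
    # screw torque from the wrist moment: at TCP? and about tool z
    s=get_state();R=np.array(s["orientation"]);print("tool-frame M",np.round(R.T@np.array(s["moment"]),3),"F",np.round(R.T@np.array(s["wrist_force"]),2),"eff6 %.4f"%s["joint_efforts"][5])
E
python3 - <<'E'
from h import *
s=st();ne(.43);tq()
E
```

```text
t 9.22 tcp rel hub (x,y,z mm) [13.1 -0.7 30.4] rot err tool(0) [0.108 0.42  0.493]
 q [-0.155  0.829  0.486  1.655  0.025  0.558] eff6 -0.0378 F [ 0.2  -6.    2.67] M [-1.098 -0.142  0.475] w 0.0086
n 0.8 e 33.1 y -0.7 roterr [ 0.001 -0.001  0.501]
tool-frame M [ 0.824 -0.88   0.001] F [-3.01 -4.99 -3.04] eff6 -0.0378
```

Emit:
{"name": "drive_tool", "arguments": {"rows": [[[0,0,0,0,0,0],[0,0,0,0,0,0],[0,0,0,0,0,0]]], "hand": 0.2}}

```text
t: 9.6
tool_pos: [0.5805, -0.0074, 0.165]
orientation: [[-0.675, 0.615, -0.406], [0.64, 0.763, 0.091], [0.366, -0.199, -0.909]]
wrist_force: [0.5, 0.2, -0.0]
width: 0.0341
```

```bash
python3 - <<'E'
from h import *
s=st();ne(.385);tq()
im=get_image("wrist"); cv2.imwrite("pics/w10.png",im[:,:,::-1]); crop(im,140,150,420,350,2.8,"pics/w10c.png")
import pickle; pickle.dump(s,open("s10.pkl","wb"))
for l in (.385,.43): print(l,[wproj(pt(l,0,e),s).round(1).tolist() for e in (0,22,36,64)])
E
```

```text
t 9.60 tcp rel hub (x,y,z mm) [12.9  0.4 30. ] rot err tool(0) [0.106 0.421 0.492]
 q [-0.154  0.83   0.485  1.655  0.027  0.558] eff6 0.0003 F [ 0.48  0.23 -0.  ] M [-0.059 -0.343 -0.011] w 0.0341
n -0.7 e 32.7 y 0.4 roterr [0.01  0.044 0.5  ]
tool-frame M [-0.184 -0.296  0.003] F [-0.17  0.47 -0.17] eff6 0.0003
0.385 [[[276.1, 236.7]], [[275.1, 250.9]], [[274.3, 261.9]], [[272.3, 290.3]]]
0.43 [[[276.1, 236.7]], [[276.0, 252.5]], [[275.9, 264.6]], [[275.8, 295.7]]]
```

View pics/w10c.png

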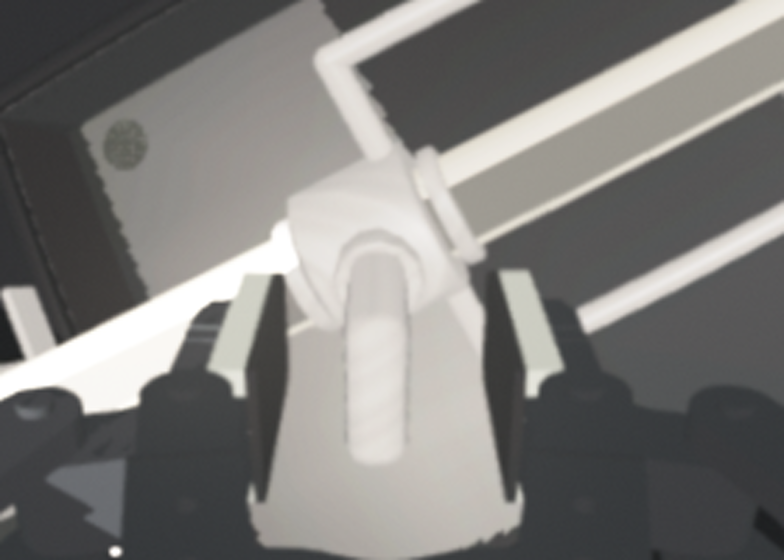

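```bash
python3 - <<'E'
from h import *
plan(pt(.39,0,32.5,-.2),tool(.39,.5),2)
E
```

```text
[0.01,-0.04,0.01,-0.009,-0.017,0.000]
[0.01,-0.04,0.01,-0.009,-0.017,0.000]
```

Emit:
{"name": "drive_tool", "arguments": {"rows": [[[0.01,-0.04,0,-0.009,-0.017,0],[0.01,-0.04,0,-0.009,-0.017,0],[0,0,0,0,0,0]]]}}

```text
t: 10.02
tool_pos: [0.5799, -0.0081, 0.1661]
orientation: [[-0.689, 0.623, -0.37], [0.643, 0.761, 0.082], [0.333, -0.182, -0.925]]
wrist_force: [-0.1, -0.4, 0.7]
width: 0.034
```

Emit:
{"name": "drive_tool", "arguments": {"rows": [[[0,0,0,0,0,0],[0,0,0,0,0,0],[0,0,0,0,0,0],[0,0,0,0,0,0]]], "hand": 1}}

```text
t: 10.52
tool_pos: [0.5799, -0.0084, 0.1655]
orientation: [[-0.689, 0.622, -0.372], [0.644, 0.761, 0.082], [0.334, -0.183, -0.925]]
wrist_force: [-1.7, -1.7, 4.8]
width: 0.0082
```

```bash
python3 - <<'E'
from h import *
s=st();ne(.39);tq()
E
```

```text
t 10.53 tcp rel hub (x,y,z mm) [12.5 -0.7 30.5] rot err tool(0) [0.098 0.383 0.493]
 q [-0.154  0.788  0.423  1.596  0.024  0.559] eff6 0.0148 F [-1.66 -1.68  4.83] M [-0.628  0.497  0.343] w 0.0082
n 0.1 e 33.0 y -0.7 roterr [0.    0.001 0.5  ]
tool-frame M [ 0.867 -0.076 -0.043] F [ 1.68 -3.19 -3.98] eff6 0.0148
```

Emit:
{"name": "drive_tool", "arguments": {"rows": [[[-0.075,0.015,0.0,0.011,0.02,0],[-0.075,0.015,0.0,0.011,0.02,0],[0,0,0,0,0,0],[0,0,0,0,0,0]]]}}

```text
t: 11.02
tool_pos: [0.5812, -0.0088, 0.1648]
orientation: [[-0.673, 0.614, -0.413], [0.64, 0.763, 0.092], [0.371, -0.202, -0.906]]
wrist_force: [-1.4, -0.4, 4.3]
width: 0.0086
```

```bash
python3 - <<'E'
from h import *
s=st();ne(.435);tq()
E
```

```text
t 11.03 tcp rel hub (x,y,z mm) [13.9 -0.8 29.8] rot err tool(0) [0.109 0.427 0.492]
 q [-0.156  0.839  0.5    1.667  0.027  0.556] eff6 0.0094 F [-1.4  -0.37  4.34] M [-0.28   0.384  0.219] w 0.0086
n -0.0 e 32.9 y -0.8 roterr [0.    0.002 0.5  ]
tool-frame M [ 0.516  0.077 -0.048] F [ 2.31 -2.02 -3.39] eff6 0.0094
```

Emit:
{"name": "drive_tool", "arguments": {"rows": [[[0,0,0.016,0,0,0.05],[0,0,0.016,0,0,0.05],[0,0,0.008,0,0,0.05],[0,0,0.008,0,0,0.05]]]}}

```text
t: 11.52
tool_pos: [0.5808, -0.009, 0.1646]
orientation: [[-0.537, 0.736, -0.413], [0.78, 0.619, 0.091], [0.323, -0.273, -0.906]]
wrist_force: [-2.1, -1.5, 5.1]
width: 0.0086
```

```bash
python3 - <<'E'
from h import *
s=st();ne(.435);tq()
E
```

```text
t 11.53 tcp rel hub (x,y,z mm) [13.5 -1.  29.6] rot err tool(0) [0.153 0.418 0.69 ]
 q [-0.156  0.838  0.498  1.666  0.026  0.758] eff6 -0.5825 F [-2.07 -1.53  5.1 ] M [-0.456  0.637  0.39 ] w 0.0086
n 0.2 e 32.6 y -1.0 roterr [0.001 0.001 0.701]
tool-frame M [ 0.867 -0.047 -0.108] F [ 1.57 -3.86 -3.91] eff6 -0.5825
```

Emit:
{"name": "drive_tool", "arguments": {"rows": [[[0,0,0,0,0,0]]]}}

```text
t: 11.65
tool_pos: [0.5808, -0.009, 0.1646]
orientation: [[-0.537, 0.736, -0.413], [0.779, 0.62, 0.091], [0.323, -0.273, -0.906]]
wrist_force: [-1.5, -0.6, 4.8]
width: 0.0085
```

```bash
python3 - <<'E'
from h import *
tq()
E
```

```text
tool-frame M [ 0.87  -0.076  0.048] F [ 1.85 -2.77 -3.79] eff6 0.2864
```

Emit:
{"name": "drive_tool", "arguments": {"rows": [[[0,0,0.008,0,0,0.05],[0,0,0.008,0,0,0.05]]]}}

```text
t: 11.9
tool_pos: [0.5806, -0.009, 0.1645]
orientation: [[-0.46, 0.786, -0.413], [0.838, 0.539, 0.091], [0.294, -0.304, -0.906]]
wrist_force: [-1.1, -0.9, 6.0]
width: 0.0088
```

```bash
python3 - <<'E'
from h import *
tq()
E
```

```text
tool-frame M [ 1.102 -0.189 -0.097] F [ 1.49 -3.18 -5.06] eff6 -0.5911
```

Emit:
{"name": "drive_tool", "arguments": {"rows": [[[0,0,0,0,0,0]]]}}

```text
t: 12.02
tool_pos: [0.5806, -0.009, 0.1645]
orientation: [[-0.461, 0.785, -0.413], [0.837, 0.539, 0.091], [0.294, -0.304, -0.906]]
wrist_force: [-1.9, -2.5, 5.8]
width: 0.0081
```

```bash
python3 - <<'E'
from h import *
tq()
E
```

```text
tool-frame M [ 1.104 -0.189 -0.03 ] F [ 0.49 -4.63 -4.73] eff6 0.2918
```

Emit:
{"name": "drive_tool", "arguments": {"rows": [[[0,0,0.008,0,0,0.05],[0,0,0.008,0,0,0.05],[0,0,0,0,0,0]]]}}

```text
t: 12.4
tool_pos: [0.5804, -0.0091, 0.1645]
orientation: [[-0.38, 0.827, -0.413], [0.887, 0.453, 0.091], [0.262, -0.332, -0.906]]
wrist_force: [-3.0, -1.3, 5.8]
width: 0.0083
```

```bash
python3 - <<'E'
from h import *
tq();ne(.435);st()
E
```

```text
tool-frame M [ 1.218 -0.34  -0.005] F [ 1.49 -4.97 -4.12] eff6 0.2965
n 0.5 e 32.3 y -1.2 roterr [0.002 0.001 0.901]
t 12.40 tcp rel hub (x,y,z mm) [13.2 -1.2 29.5] rot err tool(0) [0.197 0.406 0.886]
 q [-0.156  0.838  0.496  1.665  0.026  0.957] eff6 0.2965 F [-2.98 -1.31  5.77] M [-0.743  0.926  0.437] w 0.0083
```

Emit:
{"name": "drive_tool", "arguments": {"rows": [[[0,0,0.01,0,0,0.04]]]}}

```text
t: 12.52
tool_pos: [0.5803, -0.0091, 0.1644]
orientation: [[-0.347, 0.842, -0.413], [0.904, 0.417, 0.091], [0.249, -0.342, -0.906]]
wrist_force: [-2.3, -2.7, 7.1]
width: 0.0087
```

```bash
python3 - <<'E'
from h import *
tq()
E
```

```text
tool-frame M [ 1.342 -0.401 -0.075] F [ 0.08 -5.47 -5.73] eff6 -0.6939
```

Emit:
{"name": "drive_tool", "arguments": {"rows": [[[0,0,0.01,0,0,0.04]]]}}

```text
t: 12.65
tool_pos: [0.5803, -0.0091, 0.1644]
orientation: [[-0.312, 0.855, -0.413], [0.921, 0.38, 0.091], [0.235, -0.352, -0.906]]
wrist_force: [-3.1, -2.2, 7.7]
width: 0.0084
```

```bash
python3 - <<'E'
from h import *
tq()
E
```

```text
tool-frame M [ 1.438 -0.384 -0.118] F [ 0.74 -6.22 -5.87] eff6 -0.4563
```

Emit:
{"name": "drive_tool", "arguments": {"rows": [[[0,0,0.01,0,0,0.04]]]}}

```text
t: 12.78
tool_pos: [0.5802, -0.0091, 0.1643]
orientation: [[-0.278, 0.867, -0.413], [0.935, 0.343, 0.091], [0.22, -0.361, -0.906]]
wrist_force: [-3.1, -2.2, 7.4]
width: 0.0082
```

```bash
python3 - <<'E'
from h import *
tq()
E
```

```text
tool-frame M [ 1.454 -0.426 -0.135] F [ 0.39 -6.13 -5.67] eff6 -0.4477
```

Emit:
{"name": "drive_tool", "arguments": {"rows": [[[0,0,0.01,0,0,0.04]]]}}

```text
t: 12.9
tool_pos: [0.5801, -0.0091, 0.1643]
orientation: [[-0.243, 0.877, -0.414], [0.948, 0.305, 0.091], [0.206, -0.37, -0.906]]
wrist_force: [-4.4, -2.4, 8.7]
width: 0.0085
```

```bash
python3 - <<'E'
from h import *
tq();ne(.435)
import time
a=[get_state()["moment"] for _ in range(3)];print(a, get_state()["t"])
E
```

```text
tool-frame M [ 1.551 -0.487 -0.078] F [ 0.61 -7.77 -6.29] eff6 -0.4475
n 0.7 e 32.0 y -1.3 roterr [2.000e-03 1.000e-03 1.061e+00]
[array([-0.77239408,  1.31465019,  0.56996693]), array([-0.77239408,  1.31465019,  0.56996693]), array([-0.77239408,  1.31465019,  0.56996693])] 12.9
```

Emit:
{"name": "drive_tool", "arguments": {"rows": [[[0,0,-0.05,0,0,0],[0,0,0,0,0,0]]]}}

```text
t: 13.15
tool_pos: [0.5801, -0.009, 0.1644]
orientation: [[-0.244, 0.877, -0.414], [0.947, 0.307, 0.091], [0.207, -0.37, -0.906]]
wrist_force: [-5.2, -1.4, 5.2]
width: 0.0083
```

```bash
python3 - <<'E'
from h import *
tq();ne(.435);s=get_state()
im=get_image("wrist"); cv2.imwrite("pics/w11.png",im[:,:,::-1])
import pickle; pickle.dump(s,open("s11.pkl","wb"))
k=2.2; big=cv2.resize(im[60:330,130:490,::-1],None,fx=k,fy=k,interpolation=cv2.INTER_CUBIC)
def L(pts,c):
    q=(wproj(np.array(pts),s)-[130,60]+.5)*k
    for a,b in zip(q[:-1],q[1:]): cv2.line(big,tuple(int(x) for x in a),tuple(int(x) for x in b),c,1)
ys=np.linspace(15,134,8)
for lean,c in ((.435,(0,0,255)),(.30,(0,255,0))):
    for n in (38,-38): L([pt(lean,n,0,y) for y in ys],c)
for phi,c in ((.435,(255,0,0)),):
    for n in (6,-6): L([pt(phi,n,8,y) for y in np.linspace(20,150,8)],c)
cv2.imwrite("pics/w11c.png",big)
E
```

```text
tool-frame M [ 1.611 -0.457  0.002] F [ 0.99 -6.96 -2.68] eff6 -0.0131
n 0.7 e 32.0 y -1.2 roterr [0.002 0.002 1.06 ]
```

View pics/w11c.png

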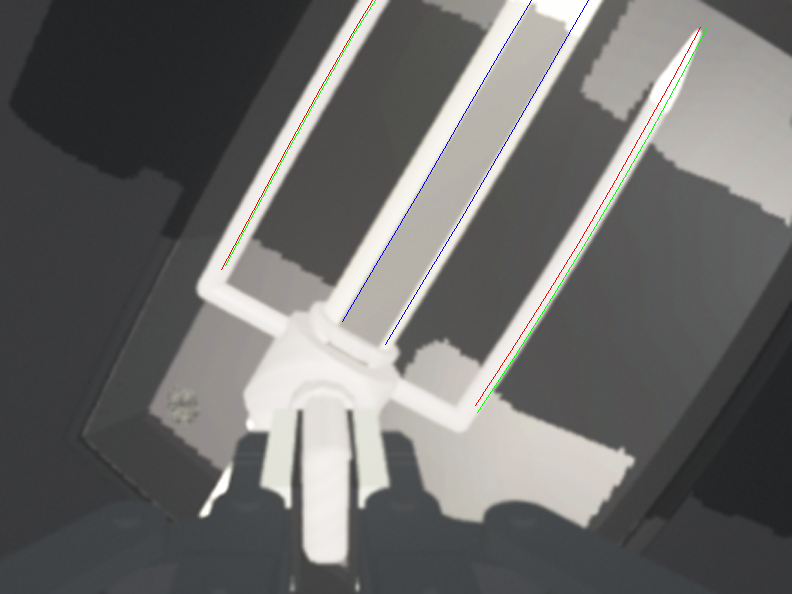

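```bash
cat >> h.py <<'E'
from scipy.ndimage import map_coordinates
def prof(im,A,B,n):
    A=np.array(A,float);B=np.array(B,float);t=np.linspace(0,1,n)[:,None];P=A+(B-A)*t
    d=(B-A)/np.linalg.norm(B-A); q=np.array([-d[1],d[0]])
    v=np.mean([map_coordinates(im,(P+q*k)[:,::-1].T,order=1) for k in np.linspace(-2,2,9)],0); return P,v
def fitpts(Ps,s,dz0=0.):
    # pixels: sil robot side, edge1, edge2, sil far, tine robot side, tine far
    def ang(p):
        o,d=wray(p[0],p[1],s); return o,np.arctan2(d@RX,-d[2])
    o=ang(Ps[0])[0]; x0=(o-HUB)@RX; h=o[2]-HUB[2]; A=[ang(p)[1] for p in Ps]
    def res(q):
        phi,lean,dx,dz=q; C=np.array([dx-x0,dz-h]); D=np.linalg.norm(C); a=np.arctan2(C[0],-C[1]); b=np.arcsin(.01/D)
        f=lambda r,t:(lambda P:np.arctan2(P[0],-P[1]))(C+r*np.array([np.sin(t),np.cos(t)]))
        m=[a-b,f(.01,phi-.6435),f(.01,phi+.6435),a+b,f(.038,lean-np.pi/2),f(.038,lean+np.pi/2)]
        return [(mm-aa)*325 for mm,aa in zip(m,A)]+[(dz-dz0)*300]
    r=least_squares(res,[.4,.4,0,0]);print("phi %.3f lean %.3f dx %.4f dz %.4f"%tuple(r.x),np.round(r.fun,2));return r.x
E
python3 - <<'E'
from h import *
im=cv2.imread("pics/w11.png").mean(2)
A=np.array([300,100])/2.2+[130,60];B=np.array([620,292])/2.2+[130,60]
P,v=prof(im,A,B,200)
print(A,B);print([int(x) for x in v])
E
```

```text
[266.36363636 105.45454545] [411.81818182 192.72727273]
[205, 230, 235, 237, 239, 240, 240, 237, 235, 233, 230, 221, 190, 137, 93, 77, 76, 75, 76, 76, 76, 75, 76, 76, 76, 76, 76, 76, 76, 76, 76, 76, 76, 76, 77, 77, 77, 76, 76, 77, 77, 77, 77, 77, 77, 78, 77, 77, 77, 77, 78, 78, 78, 78, 78, 78, 78, 78, 79, 79, 79, 79, 79, 79, 80, 88, 121, 178, 221, 234, 238, 239, 240, 242, 242, 243, 242, 238, 223, 197, 182, 178, 178, 178, 177, 178, 177, 177, 177, 177, 177, 177, 176, 176, 176, 176, 176, 176, 176, 175, 175, 175, 175, 179, 196, 222, 236, 239, 237, 226, 186, 126, 91, 83, 82, 82, 81, 81, 81, 82, 81, 81, 81, 81, 81, 81, 81, 81, 81, 81, 82, 82, 82, 83, 83, 82, 82, 83, 83, 83, 83, 83, 83, 83, 83, 83, 83, 83, 84, 84, 84, 84, 84, 85, 85, 85, 91, 117, 165, 207, 227, 233, 236, 238, 241, 241, 239, 237, 234, 226, 194, 139, 98, 86, 85, 84, 84, 84, 84, 84, 84, 84, 84, 84, 84, 84, 84, 85, 85, 85, 85, 85, 85, 85, 85, 85, 85, 85, 85, 85]
```

```bash
cat >> h.py <<'E'
def autofit(im,A,B,s,show=False,dz0=0.):
    im=im.astype(float); 
    if im.ndim==3: im=im.mean(2)
    N=400;P,v=prof(im,A,B,N)
    bright=v>np.median(v)+.0; th=(np.percentile(v,10)+v.max())/2
    ups=[i+(th-v[i])/(v[i+1]-v[i]) for i in range(N-1) if v[i]<th<=v[i+1]]; dn=[i+(th-v[i])/(v[i+1]-v[i]) for i in range(N-1) if v[i]>=th>v[i+1]]
    if show: print(np.round(ups),np.round(dn))
    return P,v,ups,dn
def six(im,A,B,s,dz0=0.):
    P,v,u,d=autofit(im,A,B,s)
    assert len(u)==3 and len(d)==3,(u,d)
    fl=np.median(v[int(u[1]+(d[1]-u[1])*.45):int(u[1]+(d[1]-u[1])*.75)])
    a,b=int(u[1]),int(d[1]); m=(a+b)//2+int(.1*(b-a))
    pk=v[a:m].max();l=(fl+pk)/2;ip=a+np.argmax(v[a:m]); e1=next(i+(l-v[i])/(v[i+1]-v[i]) for i in range(ip,b) if v[i]>=l>v[i+1])
    pk=v[m:b].max();l=(fl+pk)/2;ip=m+np.argmax(v[m:b]); e2=next(i+(l-v[i])/(v[i+1]-v[i]) for i in range(ip,a,-1) if v[i]<l<=v[i+1])
    X=lambda i:P[0]+(P[-1]-P[0])*i/(len(P)-1)
    return fitpts([X(u[1]),X(e1),X(e2),X(d[1]),X((u[0]+d[0])/2),X((u[2]+d[2])/2)],s,dz0)
E
python3 - <<'E'
from h import *
import pickle
im=cv2.imread("pics/w11.png");s=pickle.load(open("s11.pkl","rb"))
for (a,b) in (((285,95),(640,305)),((265,130),(600,330)),((310,60),(660,270)),((240,170),(580,373))):
    A=np.array(a)/2.2+[130,60];B=np.array(b)/2.2+[130,60]
    try:
        for dz in (-.002,0,.002): six(im,A,B,s,dz)
    except Exception as e: print(repr(e))
E
```

```text
phi 0.425 lean 0.453 dx -0.0005 dz -0.0012 [ 0.21 -0.23  0.31 -0.38  0.11 -0.    0.23]
phi 0.418 lean 0.466 dx -0.0003 dz -0.0005 [ 0.22 -0.28  0.38 -0.21 -0.11 -0.   -0.15]
phi 0.411 lean 0.480 dx -0.0000 dz 0.0003 [ 0.23 -0.34  0.46 -0.03 -0.32 -0.01 -0.52]
phi 0.432 lean 0.455 dx -0.0006 dz -0.0012 [ 0.24 -0.24  0.33 -0.42  0.11 -0.    0.25]
phi 0.425 lean 0.468 dx -0.0004 dz -0.0005 [ 0.25 -0.3   0.41 -0.25 -0.11 -0.   -0.14]
phi 0.418 lean 0.482 dx -0.0001 dz 0.0003 [ 0.26 -0.36  0.48 -0.07 -0.32 -0.01 -0.51]
phi 0.422 lean 0.452 dx -0.0004 dz -0.0012 [ 0.24 -0.21  0.29 -0.4   0.09 -0.    0.23]
phi 0.415 lean 0.465 dx -0.0001 dz -0.0005 [ 0.26 -0.27  0.36 -0.23 -0.13 -0.   -0.15]
phi 0.408 lean 0.479 dx 0.0001 dz 0.0003 [ 0.27 -0.33  0.44 -0.05 -0.34 -0.01 -0.52]
phi 0.424 lean 0.454 dx -0.0008 dz -0.0012 [ 0.2  -0.24  0.33 -0.38  0.12 -0.    0.23]
phi 0.417 lean 0.467 dx -0.0005 dz -0.0005 [ 0.21 -0.3   0.4  -0.22 -0.1  -0.   -0.15]
phi 0.410 lean 0.481 dx -0.0003 dz 0.0003 [ 0.22 -0.36  0.47 -0.04 -0.31 -0.01 -0.52]
```

Emit:
{"name": "drive_tool", "arguments": {"rows": [[[0.015,-0.065,0,-0.0175,-0.01,0],[0.015,-0.065,0,-0.0175,-0.01,0],[0,0,0,0,0,0]]]}}

```text
t: 13.58
tool_pos: [0.5788, -0.0088, 0.165]
orientation: [[-0.252, 0.891, -0.378], [0.949, 0.304, 0.083], [0.189, -0.337, -0.922]]
wrist_force: [-4.2, -0.1, 4.7]
width: 0.0083
```

```bash
python3 - <<'E'
from h import *
tq();ne(.395);s=get_state()
im=get_image("wrist"); cv2.imwrite("pics/w12.png",im[:,:,::-1])
for (a,b) in (((285,95),(640,305)),((265,130),(600,330)),((310,60),(660,270))):
    A=np.array(a)/2.2+[130,60];B=np.array(b)/2.2+[130,60]
    try: six(im,A,B,s,-.001)
    except Exception as e: print(repr(e))
E
```

```text
tool-frame M [ 1.456 -0.144  0.064] F [ 1.88 -5.33 -2.77] eff6 -0.0245
n 0.9 e 32.1 y -1.3 roterr [2.000e-03 1.000e-03 1.059e+00]
phi 0.424 lean 0.413 dx -0.0004 dz -0.0010 [ 0.27 -0.27  0.4  -0.36 -0.04  0.    0.01]
phi 0.428 lean 0.416 dx -0.0006 dz -0.0009 [ 0.31 -0.27  0.4  -0.39 -0.05  0.    0.02]
phi 0.427 lean 0.412 dx -0.0003 dz -0.0010 [ 0.26 -0.26  0.39 -0.35 -0.04  0.    0.01]
```

Emit:
{"name": "drive_tool", "arguments": {"rows": [[[0,0,0,0,0,0],[0,0,0,0,0,0]]], "hand": 0.4}}

```text
t: 13.88
tool_pos: [0.5803, -0.0088, 0.1643]
orientation: [[-0.252, 0.892, -0.376], [0.949, 0.303, 0.084], [0.189, -0.335, -0.923]]
wrist_force: [0.1, -0.6, -0.1]
width: 0.026
```

```bash
python3 - <<'E'
from h import *
tq();ne(.395);s=get_state();print(s["width"])
im=get_image("wrist"); cv2.imwrite("pics/w13.png",im[:,:,::-1]); crop(im,140,130,420,340,2.8,"pics/w13c.png")
for (a,b) in (((285,95),(640,305)),((265,130),(600,330)),((310,60),(660,270))):
    A=np.array(a)/2.2+[130,60];B=np.array(b)/2.2+[130,60]
    try: six(im,A,B,s,-.001)
    except Exception as e: print(repr(e))
E
```

```text
tool-frame M [-0.296 -0.189  0.038] F [-0.6  -0.09  0.02] eff6 -0.0017
n -0.8 e 32.0 y -1.0 roterr [-0.    0.    1.06]
0.025977530228335658
phi 0.422 lean 0.422 dx -0.0004 dz -0.0009 [ 0.26 -0.24  0.36 -0.35 -0.02  0.    0.04]
phi 0.430 lean 0.420 dx -0.0005 dz -0.0009 [ 0.26 -0.27  0.4  -0.37 -0.02  0.    0.04]
phi 0.420 lean 0.419 dx -0.0003 dz -0.0010 [ 0.31 -0.23  0.33 -0.34 -0.07  0.    0.  ]
```

View pics/w13c.png

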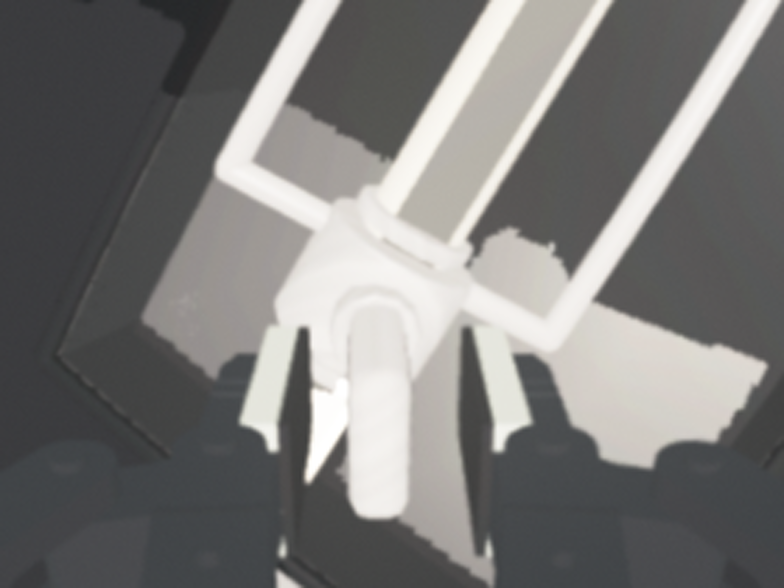

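Emit:
{"name": "drive_tool", "arguments": {"rows": [[[0.06,-0.13,-0.05,0,0,0],[0,0,0,0,0,0]]]}}

```text
t: 14.18
tool_pos: [0.5787, -0.0088, 0.1657]
orientation: [[-0.252, 0.892, -0.376], [0.949, 0.303, 0.083], [0.188, -0.336, -0.923]]
wrist_force: [-0.5, 0.2, 0.6]
width: 0.0258
```

Emit:
{"name": "drive_tool", "arguments": {"rows": [[[0,0,0,0,0,0],[0,0,0,0,0,0],[0,0,0,0,0,0],[0,0,0,0,0,0]]], "hand": 1}}

```text
t: 14.68
tool_pos: [0.5785, -0.0088, 0.1659]
orientation: [[-0.252, 0.891, -0.377], [0.949, 0.303, 0.083], [0.188, -0.337, -0.923]]
wrist_force: [0.3, 1.0, 2.2]
width: 0.0084
```

```bash
cat >> h.py <<'E'
def fl(lean):
    # forces on tool in (n,y,e) and moments less baseline
    s=get_state();R0=tool(lean);F=R0.T@np.array(s["wrist_force"]);M=R0.T@(np.array(s["moment"])-np.array([-.06,-.345,-.01]));print("F n %.1f y %.1f in %.1f | M n %.2f y %.2f z %.3f | eff6 %.3f w %.4f t %.2f"%(*F,*M,s["joint_efforts"][5],s["width"],s["t"]))
E
python3 - <<'E'
from h import *
fl(.395);ne(.395)
E
```

```text
F n 0.8 y 1.0 in -2.0 | M n 0.12 y 0.40 z -0.039 | eff6 -0.037 w 0.0084 t 14.68
n 1.5 e 32.8 y -1.3 roterr [1.00e-03 1.00e-03 1.06e+00]
```

Emit:
{"name": "drive_tool", "arguments": {"rows": [[[0,0,0.01,0,0,0.06],[0,0,0.01,0,0,0.06],[0,0,0.01,0,0,0.06],[0,0,0.01,0,0,0.06]]]}}

```text
t: 15.18
tool_pos: [0.5781, -0.0088, 0.1656]
orientation: [[-0.031, 0.926, -0.377], [0.994, 0.067, 0.083], [0.102, -0.372, -0.922]]
wrist_force: [-0.0, -0.4, 4.0]
width: 0.0089
```

```bash
python3 - <<'E'
from h import *
fl(.395);ne(.395)
E
```

```text
F n 1.5 y -0.4 in -3.7 | M n 0.27 y 0.79 z -0.119 | eff6 -0.724 w 0.0089 t 15.18
n 1.8 e 32.4 y -1.5 roterr [1.000e-03 1.000e-03 1.302e+00]
```

Emit:
{"name": "drive_tool", "arguments": {"rows": [[[0,0,0.01,0,0,0.05],[0,0,0.01,0,0,0.05]]]}}

```text
t: 15.42
tool_pos: [0.5779, -0.0088, 0.1655]
orientation: [[0.061, 0.924, -0.377], [0.996, -0.032, 0.083], [0.065, -0.381, -0.922]]
wrist_force: [-1.9, -0.7, 4.8]
width: 0.0082
```

```bash
python3 - <<'E'
from h import *
fl(.395);ne(.395)
E
```

```text
F n 3.4 y -1.1 in -3.8 | M n 0.33 y 0.95 z -0.102 | eff6 -0.591 w 0.0082 t 15.43
n 1.9 e 32.2 y -1.5 roterr [2.000e-03 1.000e-03 1.401e+00]
```

Emit:
{"name": "drive_tool", "arguments": {"rows": [[[0,0,0.01,0,0,0.05],[0,0,0.01,0,0,0.05]]]}}

```text
t: 15.68
tool_pos: [0.5778, -0.0088, 0.1654]
orientation: [[0.153, 0.913, -0.378], [0.988, -0.131, 0.083], [0.026, -0.386, -0.922]]
wrist_force: [-2.9, -0.4, 5.3]
width: 0.0084
```

```bash
python3 - <<'E'
from h import *
fl(.395);ne(.395)
E
```

```text
F n 4.6 y -1.0 in -3.8 | M n 0.34 y 1.06 z -0.089 | eff6 -0.594 w 0.0084 t 15.68
n 2.0 e 32.1 y -1.5 roterr [2.000e-03 1.000e-03 1.501e+00]
```

Emit:
{"name": "drive_tool", "arguments": {"rows": [[[0,-0.03,0.005,0,0,0.05],[0,-0.01,0.007,0,0,0.05],[0,-0.01,0.007,0,0,0.05]]]}}

```text
t: 16.05
tool_pos: [0.5774, -0.0087, 0.1653]
orientation: [[0.288, 0.88, -0.377], [0.957, -0.277, 0.083], [-0.032, -0.385, -0.922]]
wrist_force: [-1.6, -0.8, 4.8]
width: 0.0087
```

```bash
python3 - <<'E'
from h import *
fl(.395);ne(.395)
s=get_state();im=get_image("wrist"); cv2.imwrite("pics/w14.png",im[:,:,::-1])
E
```

```text
F n 3.2 y -1.1 in -3.9 | M n 0.40 y 0.84 z -0.015 | eff6 -0.595 w 0.0087 t 16.05
n 2.3 e 31.9 y -1.5 roterr [2.000e-03 1.000e-03 1.651e+00]
```

View pics/w14.png

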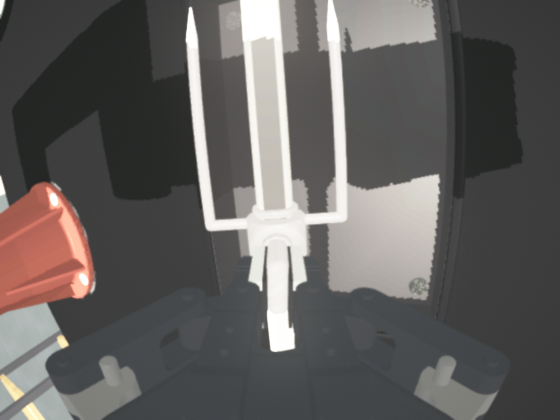

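```bash
python3 - <<'E'
from h import *
s=get_state();im=cv2.imread("pics/w14.png")
for r in (95,105,115,125,135):
    try: six(im,(175,r),(352,r),s,-.001)
    except Exception as e: print(r,repr(e)[:150])
E
```

```text
phi 0.411 lean 0.400 dx -0.0000 dz -0.0011 [ 0.44 -0.45  0.44 -0.44 -0.04  0.05 -0.02]
phi 0.409 lean 0.398 dx -0.0001 dz -0.0011 [ 0.48 -0.49  0.48 -0.48 -0.05  0.06 -0.02]
phi 0.412 lean 0.398 dx -0.0001 dz -0.0010 [ 0.46 -0.5   0.49 -0.46 -0.03  0.04 -0.  ]
phi 0.412 lean 0.397 dx -0.0002 dz -0.0010 [ 0.48 -0.44  0.43 -0.49 -0.05  0.06 -0.01]
phi 0.408 lean 0.399 dx -0.0003 dz -0.0010 [ 0.49 -0.43  0.41 -0.49 -0.05  0.07  0.  ]
```

Emit:
{"name": "drive_tool", "arguments": {"rows": [[[0,0,0.006,0,0,0.04],[0,0,0.006,0,0,0.04],[0,0,0.006,0,0,0.04]]]}}

```text
t: 16.48
tool_pos: [0.5772, -0.0087, 0.1652]
orientation: [[0.39, 0.84, -0.378], [0.918, -0.389, 0.083], [-0.077, -0.379, -0.922]]
wrist_force: [-2.4, -1.2, 4.3]
width: 0.0085
```

```bash
python3 - <<'E'
from h import *
fl(.395);ne(.395)
E
```

```text
F n 3.6 y -1.7 in -3.2 | M n 0.34 y 1.17 z -0.099 | eff6 -0.464 w 0.0085 t 16.48
n 2.5 e 31.7 y -1.5 roterr [2.00e-03 1.00e-03 1.77e+00]
```

Emit:
{"name": "drive_tool", "arguments": {"rows": [[[0,0,0.006,0,0,0.04]]]}}

```text
t: 16.6
tool_pos: [0.5771, -0.0086, 0.1651]
orientation: [[0.423, 0.824, -0.378], [0.901, -0.425, 0.083], [-0.092, -0.375, -0.922]]
wrist_force: [-3.5, 0.1, 5.4]
width: 0.0083
```

```bash
python3 - <<'E'
from h import *
fl(.395)
E
```

```text
F n 5.3 y -0.7 in -3.6 | M n 0.35 y 1.19 z -0.063 | eff6 -0.463 w 0.0083 t 16.60
```

Emit:
{"name": "drive_tool", "arguments": {"rows": [[[0,0,0.006,0,0,0.04]]]}}

```text
t: 16.73
tool_pos: [0.577, -0.0086, 0.1651]
orientation: [[0.456, 0.806, -0.378], [0.884, -0.461, 0.083], [-0.107, -0.372, -0.922]]
wrist_force: [-3.7, 0.8, 5.9]
width: 0.0082
```

```bash
python3 - <<'E'
from h import *
fl(.395)
E
```

```text
F n 5.8 y -0.0 in -3.9 | M n 0.35 y 1.23 z -0.082 | eff6 -0.461 w 0.0082 t 16.73
```

Emit:
{"name": "drive_tool", "arguments": {"rows": [[[0,0,0.006,0,0,0.04]]]}}

```text
t: 16.85
tool_pos: [0.577, -0.0086, 0.1651]
orientation: [[0.488, 0.787, -0.378], [0.864, -0.496, 0.083], [-0.122, -0.367, -0.922]]
wrist_force: [-3.5, -0.0, 6.2]
width: 0.0084
```

```bash
python3 - <<'E'
from h import *
fl(.395);ne(.395)
E
```

```text
F n 5.5 y -0.8 in -4.4 | M n 0.40 y 1.33 z -0.054 | eff6 -0.457 w 0.0084 t 16.85
n 2.7 e 31.5 y -1.5 roterr [2.00e-03 1.00e-03 1.89e+00]
```

Emit:
{"name": "drive_tool", "arguments": {"rows": [[[0,0,0.006,0,0,0.04]]]}}

```text
t: 16.98
tool_pos: [0.5769, -0.0086, 0.1651]
orientation: [[0.519, 0.767, -0.378], [0.844, -0.53, 0.083], [-0.137, -0.362, -0.922]]
wrist_force: [-2.5, 1.4, 6.6]
width: 0.0084
```

```bash
python3 - <<'E'
from h import *
fl(.395)
E
```

```text
F n 5.1 y 0.8 in -5.0 | M n 0.24 y 1.39 z -0.066 | eff6 -0.452 w 0.0084 t 16.98
```

Emit:
{"name": "drive_tool", "arguments": {"rows": [[[0,0,0.006,0,0,0.04]]]}}

```text
t: 17.1
tool_pos: [0.5768, -0.0085, 0.1651]
orientation: [[0.549, 0.745, -0.378], [0.822, -0.563, 0.083], [-0.151, -0.356, -0.922]]
wrist_force: [-3.3, 0.3, 6.8]
width: 0.008
```

```bash
python3 - <<'E'
from h import *
fl(.395)
E
```

```text
F n 5.7 y -0.5 in -5.0 | M n 0.29 y 1.51 z -0.078 | eff6 -0.446 w 0.0080 t 17.10
```

Emit:
{"name": "drive_tool", "arguments": {"rows": [[[0,0,0.006,0,0,0.04]]]}}

```text
t: 17.23
tool_pos: [0.5768, -0.0085, 0.1651]
orientation: [[0.579, 0.723, -0.378], [0.799, -0.596, 0.083], [-0.165, -0.35, -0.922]]
wrist_force: [-3.1, 2.1, 8.1]
width: 0.0085
```

```bash
python3 - <<'E'
from h import *
fl(.395);ne(.395)
E
```

```text
F n 6.3 y 1.4 in -6.2 | M n 0.29 y 1.50 z -0.089 | eff6 -0.440 w 0.0085 t 17.23
n 2.8 e 31.4 y -1.5 roterr [3.00e-03 1.00e-03 2.01e+00]
```

Emit:
{"name": "drive_tool", "arguments": {"rows": [[[0,0,0,0,0,0],[0,0,0,0,0,0],[0,0,0,0,0,0]]], "hand": 0.4}}

```text
t: 17.6
tool_pos: [0.5777, -0.0087, 0.1643]
orientation: [[0.578, 0.724, -0.376], [0.799, -0.595, 0.083], [-0.164, -0.349, -0.923]]
wrist_force: [0.8, -0.5, -0.3]
width: 0.0258
```

```bash
python3 - <<'E'
from h import *
fl(.395);ne(.395)
s=get_state();im=get_image("wrist"); cv2.imwrite("pics/w15.png",im[:,:,::-1])
import pickle; pickle.dump(s,open("s15.pkl","wb"))
crop(im,130,50,450,330,2,"pics/w15c.png")
E
```

```text
F n -1.0 y -0.3 in -0.0 | M n 0.01 y -0.02 z 0.018 | eff6 -0.014 w 0.0258 t 17.60
n 1.7 e 31.1 y -1.4 roterr [1.000e-03 0.000e+00 2.009e+00]
```

View pics/w15c.png

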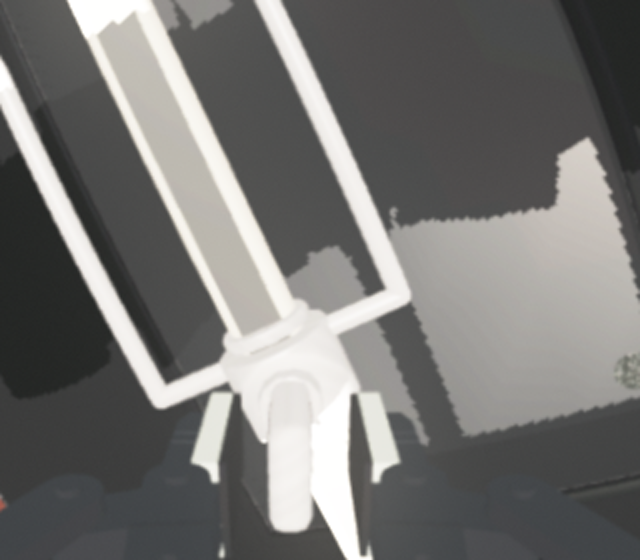

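```bash
python3 - <<'E'
from h import *
import pickle
s=pickle.load(open("s15.pkl","rb"));im=cv2.imread("pics/w15.png")
for a,b in (((350,110),(30,255)),((360,130),(40,275)),((340,90),(20,235)),((370,150),(60,290))):
    A=np.array(a)/2+[130,50];B=np.array(b)/2+[130,50]
    try: six(im,A,B,s,-.001)
    except Exception as e: print(repr(e)[:150])
E
```

```text
phi -2.360 lean -2.614 dx -0.0122 dz -0.0204 [-34.52  -1.56   2.09  35.8   -8.03   5.64  -5.81]
phi -2.362 lean -2.614 dx -0.0122 dz -0.0203 [-34.41  -1.46   1.94  35.77  -8.05   5.64  -5.79]
phi -2.372 lean -2.614 dx -0.0121 dz -0.0203 [-34.46  -1.57   2.06  35.8   -8.05   5.64  -5.79]
phi -2.373 lean -2.615 dx -0.0124 dz -0.0204 [-34.4   -1.53   2.    35.84  -8.08   5.58  -5.81]
```

```bash
python3 - <<'E'
from h import *
import pickle
s=pickle.load(open("s15.pkl","rb"));im=cv2.imread("pics/w15.png")
for a,b in (((350,110),(30,255)),((360,130),(40,275)),((340,90),(20,235)),((370,150),(60,290))):
    A=np.array(a)/2+[130,50];B=np.array(b)/2+[130,50]
    try: six(im,B,A,s,-.001)
    except Exception as e: print(repr(e)[:150])
E
```

```text
phi 0.401 lean 0.404 dx -0.0003 dz -0.0009 [ 0.52 -0.4   0.3  -0.5  -0.02  0.11  0.03]
phi 0.404 lean 0.405 dx -0.0004 dz -0.0009 [ 0.49 -0.51  0.38 -0.4  -0.01  0.05  0.03]
phi 0.414 lean 0.403 dx -0.0002 dz -0.0008 [ 0.48 -0.41  0.31 -0.44 -0.01  0.07  0.05]
phi 0.419 lean 0.397 dx -0.0005 dz -0.0008 [ 0.51 -0.47  0.36 -0.45 -0.01  0.06  0.07]
```

Emit:
{"name": "drive_tool", "arguments": {"rows": [[[0,0,-0.03,0,0,0],[0,0,0,0,0,0],[0,0,0,0,0,0],[0,0,0,0,0,0]]], "hand": 1, "grip_force": 45}}

```text
t: 18.15
tool_pos: [0.5773, -0.0083, 0.165]
orientation: [[0.578, 0.723, -0.377], [0.799, -0.595, 0.084], [-0.164, -0.35, -0.922]]
wrist_force: [-3.8, 3.1, 4.0]
width: 0.0084
```

```bash
python3 - <<'E'
from h import *
fl(.395);ne(.395)
E
```

```text
F n 5.6 y 2.2 in -2.0 | M n -0.58 y 1.39 z -0.028 | eff6 0.002 w 0.0084 t 18.15
n 2.4 e 31.5 y -1.1 roterr [2.00e-03 1.00e-03 2.01e+00]
```

Emit:
{"name": "drive_tool", "arguments": {"rows": [[[0,0,0.006,0,0,0.04]]]}}

```text
t: 18.27
tool_pos: [0.5772, -0.0083, 0.165]
orientation: [[0.607, 0.699, -0.377], [0.774, -0.627, 0.084], [-0.178, -0.343, -0.922]]
wrist_force: [-2.5, 3.7, 5.5]
width: 0.0084
```

```bash
python3 - <<'E'
from h import *
fl(.395)
E
```

```text
F n 5.2 y 3.0 in -3.9 | M n -0.58 y 1.46 z -0.094 | eff6 -0.695 w 0.0084 t 18.27
```

Emit:
{"name": "drive_tool", "arguments": {"rows": [[[0,0,0.006,0,0,0.04]]]}}

```text
t: 18.4
tool_pos: [0.5772, -0.0083, 0.1649]
orientation: [[0.635, 0.674, -0.377], [0.748, -0.658, 0.084], [-0.192, -0.335, -0.922]]
wrist_force: [-4.7, 3.3, 4.8]
width: 0.0083
```

```bash
python3 - <<'E'
from h import *
fl(.395)
E
```

```text
F n 6.7 y 2.2 in -2.4 | M n -0.67 y 1.54 z -0.096 | eff6 -0.439 w 0.0083 t 18.40
```

Emit:
{"name": "drive_tool", "arguments": {"rows": [[[0,0,0.006,0,0,0.04]]]}}

```text
t: 18.52
tool_pos: [0.5772, -0.0083, 0.1649]
orientation: [[0.662, 0.648, -0.377], [0.721, -0.688, 0.084], [-0.205, -0.328, -0.922]]
wrist_force: [-3.6, 3.0, 4.8]
width: 0.0081
```

```bash
python3 - <<'E'
from h import *
fl(.395);ne(.395)
E
```

```text
F n 5.7 y 2.1 in -2.8 | M n -0.64 y 1.59 z -0.087 | eff6 -0.424 w 0.0081 t 18.52
n 2.5 e 31.4 y -1.1 roterr [2.000e-03 1.000e-03 2.131e+00]
```

Emit:
{"name": "drive_tool", "arguments": {"rows": [[[0,0,0.006,0,0,0.04]]]}}

```text
t: 18.65
tool_pos: [0.5772, -0.0082, 0.1649]
orientation: [[0.687, 0.621, -0.377], [0.693, -0.716, 0.084], [-0.218, -0.319, -0.922]]
wrist_force: [-3.7, 2.5, 6.3]
width: 0.0078
```

```bash
python3 - <<'E'
from h import *
fl(.395)
E
```

```text
F n 6.3 y 1.6 in -4.2 | M n -0.68 y 1.60 z -0.064 | eff6 -0.417 w 0.0078 t 18.65
```

Emit:
{"name": "drive_tool", "arguments": {"rows": [[[0,0,0.006,0,0,0.04]]]}}

```text
t: 18.77
tool_pos: [0.5771, -0.0082, 0.1649]
orientation: [[0.711, 0.593, -0.377], [0.664, -0.743, 0.084], [-0.231, -0.31, -0.922]]
wrist_force: [-4.1, 3.4, 6.1]
width: 0.0081
```

```bash
python3 - <<'E'
from h import *
fl(.395);ne(.395)
E
```

```text
F n 6.7 y 2.4 in -3.8 | M n -0.67 y 1.67 z -0.110 | eff6 -0.411 w 0.0081 t 18.77
n 2.5 e 31.4 y -1.1 roterr [2.000e-03 1.000e-03 2.211e+00]
```

Emit:
{"name": "drive_tool", "arguments": {"rows": [[[0,0,0.004,0,0,0.03],[0,0,0,0,0,0]]]}}

```text
t: 19.02
tool_pos: [0.5771, -0.0082, 0.1649]
orientation: [[0.728, 0.572, -0.377], [0.642, -0.762, 0.084], [-0.24, -0.303, -0.922]]
wrist_force: [-3.8, 3.3, 6.8]
width: 0.0085
```

```bash
python3 - <<'E'
from h import *
fl(.395);ne(.395)
E
```

```text
F n 6.7 y 2.4 in -4.6 | M n -0.64 y 1.72 z -0.038 | eff6 0.218 w 0.0085 t 19.02
n 2.6 e 31.3 y -1.1 roterr [2.00e-03 1.00e-03 2.24e+00]
```

Emit:
{"name": "drive_tool", "arguments": {"rows": [[[0,0,0,0,0,0],[0,0,0,0,0,0],[0,0,0,0,0,0],[0,0,0,0,0,0]]], "hand": 0.2}}

```text
t: 19.52
tool_pos: [0.5777, -0.0087, 0.1643]
orientation: [[0.728, 0.573, -0.376], [0.642, -0.762, 0.083], [-0.239, -0.302, -0.923]]
wrist_force: [0.3, 0.7, -0.1]
width: 0.0339
```

```bash
python3 - <<'E'
from h import *
fl(.395);ne(.395)
s=get_state();im=get_image("wrist"); cv2.imwrite("pics/w16.png",im[:,:,::-1])
import pickle; pickle.dump(s,open("s16.pkl","wb"))
crop(im,130,50,450,330,2,"pics/w16c.png")
E
```

```text
F n -0.2 y 0.7 in 0.1 | M n 0.03 y 0.02 z -0.014 | eff6 -0.000 w 0.0339 t 19.52
n 1.7 e 31.1 y -1.5 roterr [1.00e-03 0.00e+00 2.24e+00]
```

View pics/w16c.png

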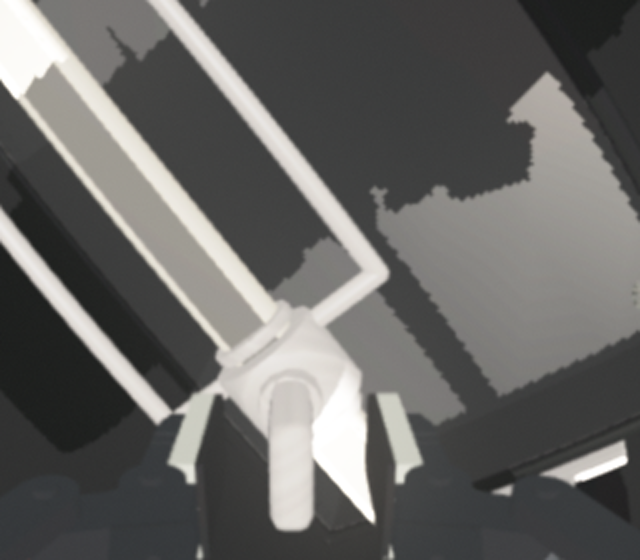

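Emit:
{"name": "drive_tool", "arguments": {"rows": [[[0,0,-1.5,0,0,0],[0,0,-3,0,0,0],[0,0,-3,0,0,0],[0,0,-2,0,0,0],[0,0,0,0,0,0]]]}}

```text
t: 20.2
tool_pos: [0.6142, -0.0167, 0.2526]
orientation: [[0.729, 0.573, -0.374], [0.642, -0.762, 0.083], [-0.238, -0.301, -0.924]]
wrist_force: [-0.1, -0.1, -0.2]
width: 0.034
```

```bash
python3 - <<'E'
from h import *
import pickle
s=pickle.load(open("s16.pkl","rb"));im=cv2.imread("pics/w16.png")
for a,b in (((10,250),(235,110)),((30,285),(262,135)),((60,310),(290,165))):
    A=np.array(a)/2+[130,50];B=np.array(b)/2+[130,50]
    try: six(im,A,B,s,-.001)
    except Exception as e: print(repr(e)[:150])
fl(.395);ne(.395)
s=get_state();im=get_image("wrist");cv2.imwrite("pics/w17.png",im[:,:,::-1]); pickle.dump(s,open("s17.pkl","wb"));crop(im,130,60,450,300,2.4,"pics/w17c.png")
t=get_image("top");cv2.imwrite("pics/t2.png",t[:,:,::-1])
E
```

```text
AssertionError(([np.float64(149.37297814841028)], [np.float64(28.634124915062138), np.float64(262.6349267998575)]))
AssertionError(([np.float64(6.014601487053685), np.float64(152.6262886930666), np.float64(392.7300833338457)], [np.float64(36.427939006682074), np.flo
AssertionError(([np.float64(144.48252343160044), np.float64(387.5928185570215)], [np.float64(26.867698071382407), np.float64(254.1322288962787)]))
F n -0.0 y -0.1 in 0.2 | M n -0.01 y -0.06 z -0.017 | eff6 -0.005 w 0.0340 t 20.20
n 1.1 e 127.0 y -1.4 roterr [-2.00e-03 -1.00e-03  2.24e+00]
```

View pics/w17c.png

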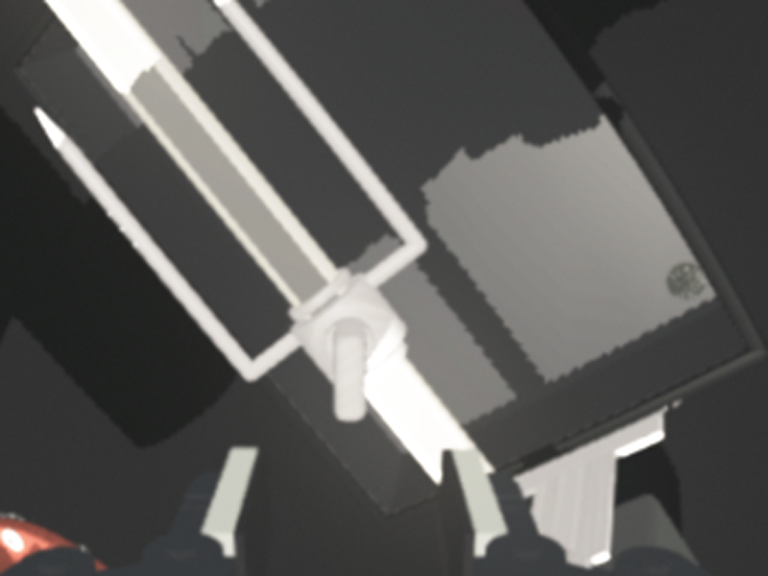

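View pics/t2.png

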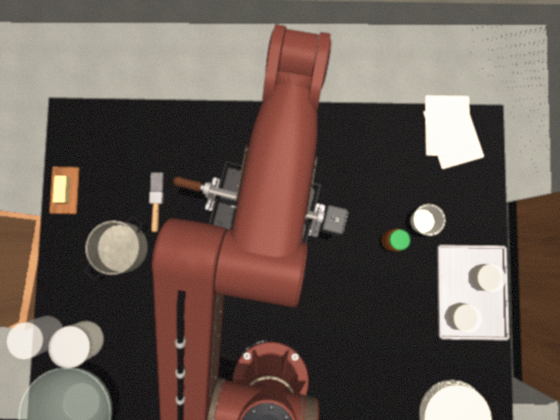

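```bash
python3 - <<'E'
from h import *
import pickle
s=pickle.load(open("s17.pkl","rb"));im=cv2.imread("pics/w17.png")
for a,b in (((120,245),(360,95)),((140,270),(380,120)),((100,220),(340,70)),((160,295),(395,150))):
    A=np.array(a)/2.4+[130,60];B=np.array(b)/2.4+[130,60]
    try: six(im,A,B,s,-.001)
    except Exception as e: print(repr(e)[:150])
E
```

```text
phi 0.404 lean 0.407 dx -0.0002 dz -0.0011 [ 0.17 -0.3   0.23 -0.16  0.    0.05 -0.04]
phi 0.401 lean 0.411 dx -0.0003 dz -0.0011 [ 0.18 -0.28  0.21 -0.15  0.    0.04 -0.02]
phi 0.404 lean 0.416 dx -0.0000 dz -0.0011 [ 0.18 -0.27  0.21 -0.17  0.    0.05 -0.02]
phi 0.414 lean 0.402 dx -0.0004 dz -0.0010 [ 0.21 -0.3   0.24 -0.15  0.    0.    0.  ]
```

```bash
python3 -c "
from bench import *
print(job_done())"
```

```text
the job is handed in; nothing more can be done
None
```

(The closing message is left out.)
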